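# Change the tool on a bottom-drive lab mixer

### The arm

A 6-joint arm with a two-finger parallel gripper is mounted at the origin on the work surface. World frame = base frame: x ahead of the robot, y to its left, z up, the work surface at z = 0. Lengths are in mm, angles in rad, forces in N, time in s.
With the tool pointing down it reaches from about 350 to 875 mm from the base axis. Payload 4.2 kg.
Tool frame: the origin (TCP) lies between the finger pads; the fingertips stand 19 mm ahead of it and the grasp point (between the pads) is the TCP; y points along the fingers, z is the direction in which the jaws open and shut, and the axes are right-handed (so a half turn about y gives the same grasp; the last joint's range is limited). The gripper opens to 85 mm and grips with 20 to 120 N. Pads are 22 mm wide; open, the fingers measure 114 mm over their backs; the gripper's body (76 mm by 85 mm) begins 54 mm behind the grasp point. The pads swing forward as they close: fully open they stand 13 mm farther back than shut.
Start: joints at [-0.921, 0.385, 0.008, 0, -1.194, -0.259], TCP at [238.093, -577.85, 227.712] pointing down, gripper open.
Joint ranges: [-3.14, 3.14], [-1.21, 2.06], [-1.07, 1.41], [-3.16, 2.05], [-2.99, -0.16], [-3.1, 3.1]. Speed limits (rad/s): [2.79, 2.79, 3.14, 3.14, 3.14, 3.14].

### API

Orientations are given as a unit quaternion [x, y, z, w].
In Python, from bench import arm gives the robot as it stands.
- The arm moves only by the shell command python3 -m inch 'ROWS'. ROWS is JSON, a list of rows, each a list of 7 numbers: the opening, from 0 (shut) to 1 (fully open), then the shift along the tool's x, y, z in cm, then the turn, a rotation vector about the tool's x, y, z in degrees. A call has 1 to 20 rows; each row is the pose to reach, as a shift and turn from the pose commanded when the call began, along the tool's axes at that moment; what a row does not reach only later rows make up. A row lasts 1/12 s, in which the tool goes at most 41.7 mm and 7.16 degrees, less where a joint would pass 70% of its speed; a pose out of reach is approached as far as the arm can. A call with a gripper value outside its range is refused whole. The fingers move at their own pace and stop on an object; the grip force is fixed at half the most. Time passes only in rows, so rows that repeat a pose let the fingers close. It gives the time, the measured TCP pose, the force and the opening at its end, in the units of the state.
- arm.read_state(): the state, without advancing time (a new reading comes with each control period).
- arm.get_image(name): name is "side" or "top"; returns the picture (400x640x3 uint8, red, green, blue); there is no depth.
- arm.camera_params(name): a dict with "fx", "fy", "cx", "cy" (pixels), "rvec" (rotation vector, rad) and "tvec" (3), from world to camera coordinates, as OpenCV has them. Camera axes: x right, y down, z forward; pixel columns grow to the right and rows downward; lengths in mm; the calibration is good to about 2 mm. A picture is of the moment at which its call begins. camera_params takes no time and is no camera call.
- arm.job_done(): hands the job in, once; it reports no verdict.
Trained networks look in the newest picture that a camera, given by its name, has taken for a name from the list of things; names that differ only in an ending like _2 or _b are one class to them, and where a whole thing is asked for, a point or a joint stands for the part that bears it (a point fixed in the world has none). Each returns a list of dicts, best first, with "conf" (0 to 1); they miss things now and then, are a little off and sometimes report something else, mostly with a low value. They report only what shows in the picture. A call takes as long as a camera call. They do not tell look-alikes from the thing itself.
- arm.masks_of(label, camera): "mask" (400x640 bool, what is visible of it) and "extent" ([left, top, width, height] in pixels, round what is visible of it).
The state is a dict: "clock": time; "joints": joint angles; "joint_vel": joint speeds; "joint_efforts": joint torques, N m; "position": TCP position; "ee_rot": TCP orientation; "contact_force": force on the tool from outside, world axes, zero at the start; "wrist_torque": the same for the moment, N m; "gripper_width": finger opening in mm.
Only numpy, scipy, OpenCV 4.12 (cv2) and the standard library are available. Lean on these libraries where they do the work, as an engineer would, in place of code of your own. Each camera call takes 0.05 s, during which the arm holds its last target.

### The job

Change the tool on the bench mixer: drive the orange-handled drift through the slot under the toothed disc to break its taper, then lift the disc out and stand it in the empty middle pocket of the rack, lowering it without dropping it. Put the drift back down on the bench, and fit the two-blade rotor in the spindle with a twisting push until its collar is flush on the spindle face. Leave the beater where it stands.

Things in the scene. Friction and masses are not known exactly. Their poses are not given: they have to be found in the camera images.
- mixer: Fixed bench mixer, cream housing, flat stainless deck 90 mm above the bench; on it the upright steel spindle nose, 52 mm diameter, 63 mm tall, tapered bore open at the top. Origin: on the bench under the spindle axis, z up. Deck reaches 119 mm to each side in x, 147 mm to -y, 97 mm to +y; beyond, on +y, a control tower 167 mm high (dial 186 mm). Three 14 mm deck pins stand clear of the slot's line.
- slot (a point): Middle of the slot's mouth on the nose's -y side, on its floor. The slot runs along the mixer's y through the foot of the nose, 13 mm wide, 28 mm high, open at both ends, floor level with the deck. Drive from this side towards +y (the tower blocks the other). The spindle axis lies 26 mm further on in +y. The blade slides on the deck with a friction of about 0.2.
- deck (a point): Point on the deck's top at its -y edge, in line with the slot (145 mm before the spindle axis); the drift can stand on the deck here.
- nose (a point): Centre of the nose's top face, 153 mm above the bench; axes as the mixer's. A tool is home when its origin is here (collar flush on the face). The bore grips a shank over its last 5 to 6 mm, in any yaw: a tool set in it loosely rests about 6 mm short of home. Pressing it straight home takes about 20 N, much less (under 10 N) while it is being turned; a home tool takes about 20 N to pull.
- disc: Toothed disc, home in the spindle at the start. Origin: centre of its collar's underside, z up along its axis. Below: taper shank 50 mm long, diameter 16.4 to 11.6 mm, end flat (13 mm above the deck when home). Above: collar 36 mm diameter, 9 mm thick; disc 86 mm over its teeth at 5 to 22 mm; round knurled head, 28 mm diameter, from 22 to 56 mm, gripped at about 42 mm. About 0.36 kg.
- rotor: Two-blade mixing rotor with brass-coloured blades, standing in an end pocket of the rack (either end). Same shank, collar and knurled head as the disc, same origin (grip at about 42 mm above it); two pitched blades 9 to 20 mm above the origin, 99 mm over their tips, along its x. Same mass.
- beater: Cross-shaped beater with the same shank and head, 72 mm across, in the other end pocket of the rack; not needed. Origin as the rotor's.
- rack: Fixed white tool rack, 274 mm along its y, 74 mm along its x, top face 66 mm above the bench, with three square pockets 20 mm wide, 100 mm apart along y, through the top plate; tools stand in them, collar on the top face. Origin: under its centre on the bench.
- pocket_mid (a point): Centre of the mouth of the rack's middle pocket, on its top face (66 mm above the bench); empty at the start. A tool standing here has its origin at this point.
- drift: Steel wedge with an orange handle, standing on its straight lower edge. Origin: underside, middle of the handle; +x to the tip, z up. Handle 70 mm long (x -35 to 35), 18 mm wide, 30 mm tall, gripped across its width. Blade 9 mm thick, its height falling evenly from 29 mm at x = 35 mm to 7 mm at the tip, x = 145 mm. 0.24 kg. Put back anywhere on the bench top, clear of other things.
- drift_tip (a point): Tip of the drift's blade, on the underside. With the drift standing on the deck: tip 25 mm past the spindle axis, it touches a home tool's shank, then lifts it 2 mm for every 10 mm: 7 mm at 60 mm past, where the taper is free; it jams at about 79 mm. Driving takes up to about 20 N. Drawn out again, the freed tool settles about 6 mm above home, loose; no tool goes home while the drift is in.
Things that resemble listed ones, but are neither listed nor needed, are in the scene too. Leave any pink or purple look-alike of the drift alone.

How it is judged (in metres and radians):
On the way, in this order (a step that is already met when the one before it is completed fails the run):
1. the drift, through the slot, has pushed the toothed disc at least 5 mm up off its taper (z of disc in the frame of nose between 0.005 and 0.02 m and horizontal distance between disc and nose below 0.006 m and y of drift_tip in the frame of nose above 0.03 m and contact force between drift and disc above 0.5 N), for 0.2 s.
2. the rotor's shank is being turned in the bore over its last 5 mm (z of rotor in the frame of nose between -0.003 and 0.005 m and horizontal distance between rotor and nose below 0.004 m and angular speed of rotor above 0.08 rad/s and contact force between rotor and mixer above 1 N), for 0.2 s.
At the end, for the whole second after the job is handed in: The rotor is home in the spindle (collar within 1.5 mm of the spindle face, centred within 2 mm, upright), the disc stands upright in the rack's middle pocket with its collar on the rack (within 4 mm, centred within 6 mm), the drift lies on the bench, and all three are at rest (z of rotor in the frame of nose between -0.002 and 0.0015 m and horizontal distance between rotor and nose below 0.002 m and angle between rotor's own z axis and vertical below 0.04 rad and horizontal distance between disc and pocket_mid below 0.006 m and z of disc in the frame of pocket_mid between -0.003 and 0.004 m and angle between disc's own z axis and vertical below 0.1 rad and height (world z) of drift below 0.035 m and linear speed of each of rotor, disc, drift below 0.02 m/s); the robot touches nothing.
It fails at once if the disc, the rotor or the drift is dropped (falls freely more than about 30 mm) ((linear speed of disc above 0.75 m/s and contact force between the fingers and disc below 0.1 N) or (linear speed of rotor above 0.75 m/s and contact force between the fingers and rotor below 0.1 N) or (linear speed of drift above 0.75 m/s and contact force between the fingers and drift below 0.1 N)).
It fails at once if the beater is moved by more than 30 mm (distance of beater from where it was at the start of the episode above 0.03 m).
It also fails if it takes over 72 s, if anything falls off the work surface, if the arm or the gripper's body presses on something with over 40 N, if the wrist force passes 120 N, or if a joint passes its speed limit or range.

## Working session

There is one attempt and no reset: what is moved stays moved. The work goes in short steps, Python scripts to look and compute and a shell command to move; the robot and the scene stay as the last step left them, time stands still between calls to the robot, and variables do not carry over. Pictures are saved under pics/ and viewed, and the job is handed in when it is done.

```bash
ls; mkdir -p pics
cat > h.py <<'E'
import numpy as np, cv2
from bench import arm
from scipy.spatial.transform import Rotation as R
def cam(n):
    p=arm.camera_params(n); K=np.array([[p['fx'],0,p['cx']],[0,p['fy'],p['cy']],[0,0,1]],float)
    return K,R.from_rotvec(p['rvec']).as_matrix(),np.array(p['tvec'],float)
def proj(n,P):
    K,Rm,t=cam(n); q=(np.atleast_2d(P)@Rm.T+t)@K.T; return q[:,:2]/q[:,2:]
def back(n,uv,z):
    K,Rm,t=cam(n); d=Rm.T@np.linalg.solve(K,[uv[0],uv[1],1.]); c=-Rm.T@t
    return c+d*(z-c[2])/d[2]
def shot(n,f,crop=None,s=1):
    im=arm.get_image(n)
    o=im
    if crop: o=im[crop[1]:crop[3],crop[0]:crop[2]]
    if s!=1:o=cv2.resize(o,None,fx=s,fy=s,interpolation=cv2.INTER_CUBIC)
    cv2.imwrite('pics/'+f,o[:,:,::-1]); return im
def togo(P,yawvec=None):
    "shift in tool axes cm"
    s=arm.read_state(); r=R.from_quat(s['ee_rot']); return r.inv().apply(np.array(P)-s['position'])/10
E
python3 - <<'E'
from h import *
for n in('side','top'):
    shot(n,n+'0.png'); K,Rm,t=cam(n); print(n,K[0,0],-Rm.T@t,Rm[2])
s=arm.read_state();print(s); print(R.from_quat(s['ee_rot']).as_matrix().round(3))
E
```

```text
pics
side 409.924447278235 [105.24852929 549.8683043  713.15377374] [ 0.35327887 -0.69862777 -0.62218428]
top 462.2490004805508 [ 344.17867854  -96.38992292 1230.92721836] [ 0.09783299  0.01366887 -0.99510897]
{'clock': 0.1, 'joints': array([-9.21411168e-01,  3.85485838e-01,  6.75463768e-03, -4.30151419e-04,
       -1.19402036e+00, -2.58598938e-01]), 'joint_vel': array([-0.00072819, -0.00363442,  0.00314963,  0.00222063, -0.00124052,
        0.00169043]), 'joint_efforts': array([-1.06215564e-03, -3.93319595e+01,  1.88928795e+01,  4.19802189e+00,
       -2.63360576e-03, -8.28994100e-07]), 'position': array([ 237.87911798, -577.37968148,  226.72490787]), 'ee_rot': array([-0.69297884, -0.1370551 ,  0.13740735,  0.69434534]), 'contact_force': array([-1.05504873, -0.82622681,  0.25062607]), 'wrist_torque': array([ 0.08297273, -0.02504468, -0.02513322]), 'gripper_width': 85.43492636182397}
[[ 0.925 -0.001 -0.381]
 [ 0.381  0.002  0.925]
 [-0.    -1.     0.002]]
```

View pics/side0.png

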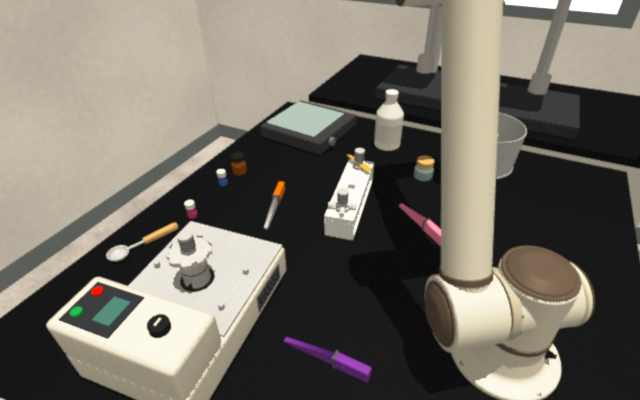

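View pics/top0.png

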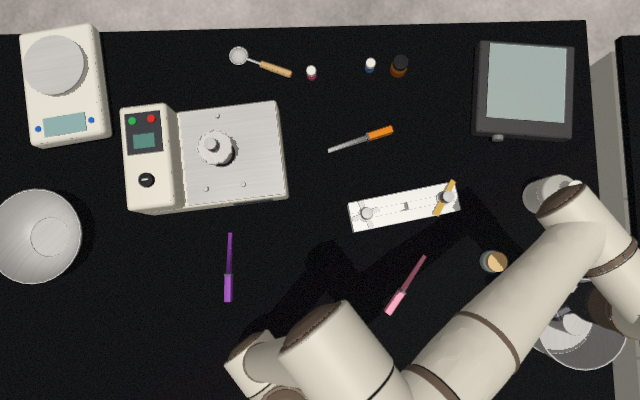

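The side view shows the mixer with the disc at about (190,250), the orange drift at (275,205) and the rack at (350,195). In the top view the mixer nose is near (213,146), the orange drift runs from its tip (328,151) to its handle (392,128), and the rack runs from (350,215) to (460,195) with the rotor at its right (-y) end.

Run:
```python
from h import *
for n in('side','top'):
    im=arm.get_image(n); o=im.copy()
    for l,c in(('mixer',(255,0,0)),('disc',(0,255,0)),('rotor',(0,0,255)),('beater',(255,255,0)),('rack',(0,255,255)),('drift',(255,0,255))):
        for m in arm.masks_of(l,n):
            print(n,l,round(m['conf'],2),m['extent'])
            cs,_=cv2.findContours(m['mask'].astype(np.uint8),0,1)
            if m['conf']>.4: cv2.drawContours(o,cs,-1,c,1)
            if n=='top' and m['conf']>.4 and l in('drift','rack'): 
                print(cv2.minAreaRect(np.argwhere(m['mask'])[:,::-1].astype(np.float32)))
    if n=='top':
        cv2.imwrite('pics/t1.png',cv2.resize(im[80:240,110:310],None,fx=4,fy=4,interpolation=2)[:,:,::-1])
        cv2.imwrite('pics/t2.png',cv2.resize(im[100:240,315:475],None,fx=4,fy=4,interpolation=2)[:,:,::-1])
    else:
        cv2.imwrite('pics/s1.png',cv2.resize(im[130:290,130:310],None,fx=4,fy=4,interpolation=2)[:600,:,::-1])
    cv2.imwrite(f'pics/{n}1.png',o[:,:,::-1])
for uv in((212,144),): print(back('top',uv,209))
```

```text
side mixer 0.56 [43.8, 220.6, 243.3, 179.4]
side disc 0.96 [162.0, 230.2, 49.2, 42.3]
side rotor 0.74 [348.4, 149.3, 22.8, 22.0]
side beater 0.82 [329.1, 189.2, 28.8, 26.8]
side rack 0.76 [325.1, 159.4, 46.9, 79.3]
side drift 0.93 [398.3, 203.2, 47.0, 42.5]
side drift 0.9 [264.3, 179.9, 23.9, 47.6]
side drift 0.67 [283.6, 337.9, 86.1, 42.2]
top mixer 0.58 [120.0, 100.3, 170.4, 115.0]
top mixer 0.4 [198.8, 129.3, 30.7, 35.9]
top disc 0.9 [197.1, 129.3, 34.9, 33.4]
top rotor 0.65 [432.1, 180.6, 18.0, 35.2]
top rotor 0.25 [330.5, 125.5, 62.1, 24.7]
top beater 0.79 [352.2, 202.4, 29.4, 27.5]
top rack 0.96 [346.3, 182.9, 113.4, 50.4]
((403.0036315917969, 206.9062042236328), (30.410799026489258, 110.4895248413086), 78.17852020263672)
top drift 0.84 [383.7, 253.9, 43.2, 59.6]
((405.8251647949219, 285.23846435546875), (10.21446418762207, 68.65194702148438), 36.25383377075195)
top drift 0.67 [330.9, 126.5, 58.6, 24.4]
((359.9466552734375, 139.3291778564453), (7.993769645690918, 66.0380859375), 72.6459732055664)
top drift 0.57 [225.4, 233.0, 10.7, 68.5]
((228.0, 267.5), (65.0, 8.0), 90.0)
[581.58780047 158.26317599 209.        ]
```

View pics/t1.png

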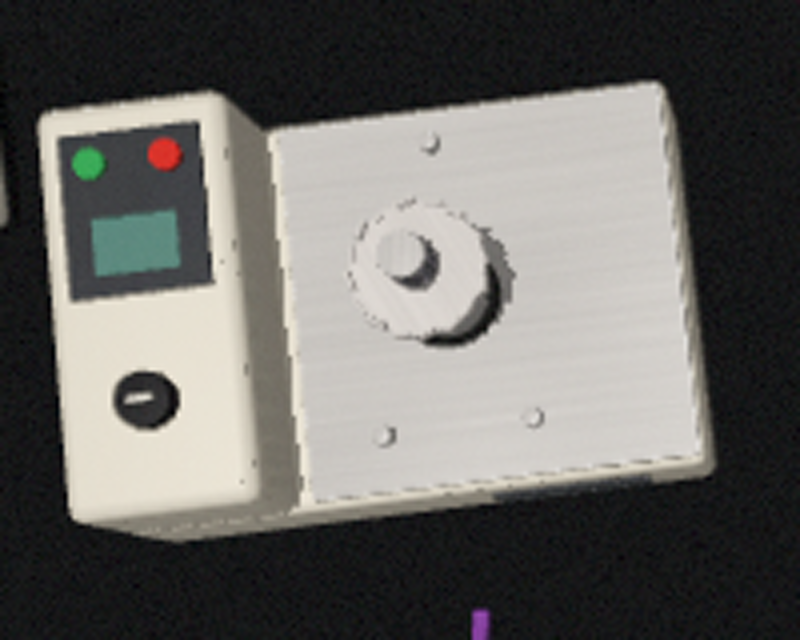

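View pics/t2.png

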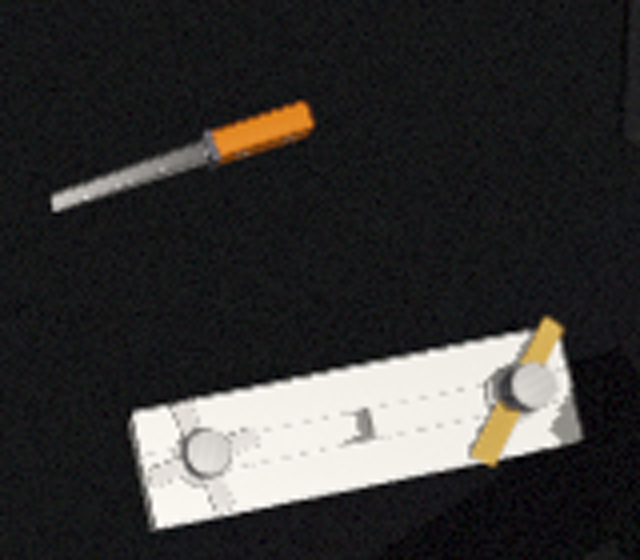

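View pics/s1.png

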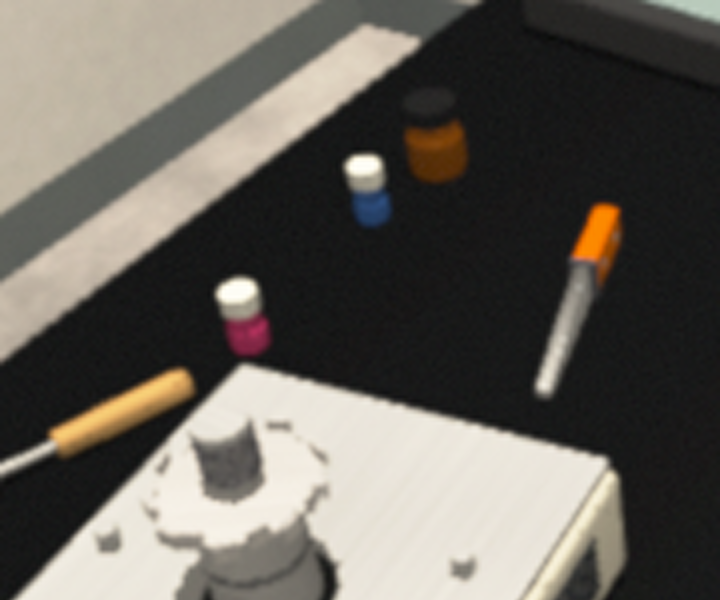

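View pics/top1.png

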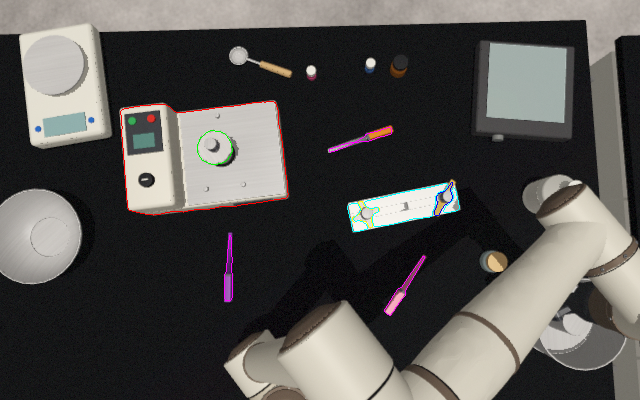

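```bash
cat > fit1.py <<'E'
from h import *
from scipy.optimize import least_squares
def up(x0,y0,U,s=4): return np.array([x0+(U[0]+.5)/s-.5,y0+(U[1]+.5)/s-.5])
T1=lambda *U:up(110,80,U); T2=lambda *U:up(315,100,U); S1=lambda *U:up(130,130,U)
def fit(obs,x0):
    def f(p):
        c,s=np.cos(p[2]),np.sin(p[2]); r=[]
        for n,uv,(X,Y,Z) in obs:
            r+=list(proj(n,[p[0]+c*X-s*Y,p[1]+s*X+c*Y,Z])[0]-uv)
        return np.array(r)
    q=least_squares(f,x0,loss='soft_l1'); return q.x,f(q.x).reshape(-1,2).round(1)
mix=[('top',T1(403,255),(0,0,209)),('top',T1(664,82),(119,-147,90)),('top',T1(708,458),(-119,-147,90)),
('side',S1(223,428),(0,0,209)),('side',S1(609,460),(-119,-147,90)),('side',S1(243,363),(119,-147,90))]
p,r=fit(mix,[581,150,0.1]);print('mixer',p,r.tolist())
rk=[('top',T2(130,411),(37,137,66)),('top',T2(153,530),(-37,137,66)),('top',T2(582,437),(-37,-137,66)),
('top',T2(211,450),(0,100,122)),('top',T2(535,384),(0,-100,122)),('top',T2(364,423),(0,0,66))]
p,r=fit(rk,[500,-250,0.1]);print('rack',p,r.tolist())
E
python3 fit1.py
python3 - <<'E'
from h import *
for n,cr in(('side',(310,130,390,250)),):
    shot(n,'s2.png',cr,5)
im=shot('side','s3.png',(250,170,300,240),8)
im=shot('top','t3.png',(320,115,400,165),10)
E
```

```text
mixer [5.83329214e+02 1.64568276e+02 1.06782230e-01] [[-1.2, -0.1], [-1.9, 0.7], [-1.9, -0.9], [0.1, -3.6], [0.9, -1.7], [0.4, -1.0]]
rack [ 4.45612744e+02 -2.92671226e+02  1.86805460e-01] [[0.5, 0.2], [0.9, -0.8], [0.2, 0.2], [-0.4, 0.1], [-0.0, -0.3], [-1.8, 0.5]]
```

View pics/s2.png

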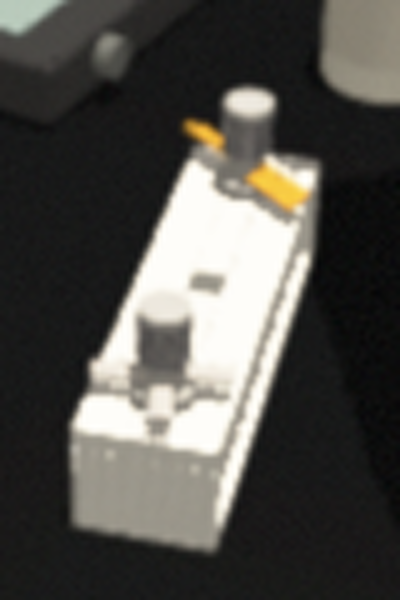

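View pics/s3.png

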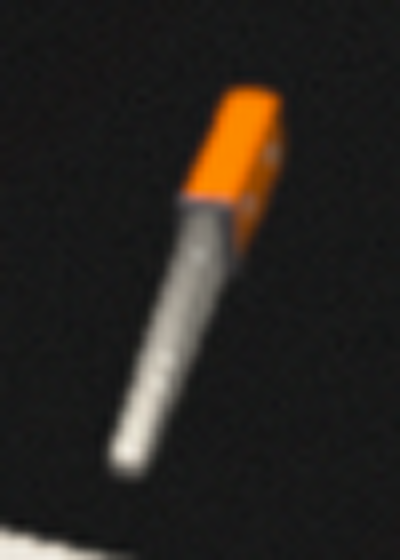

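View pics/t3.png

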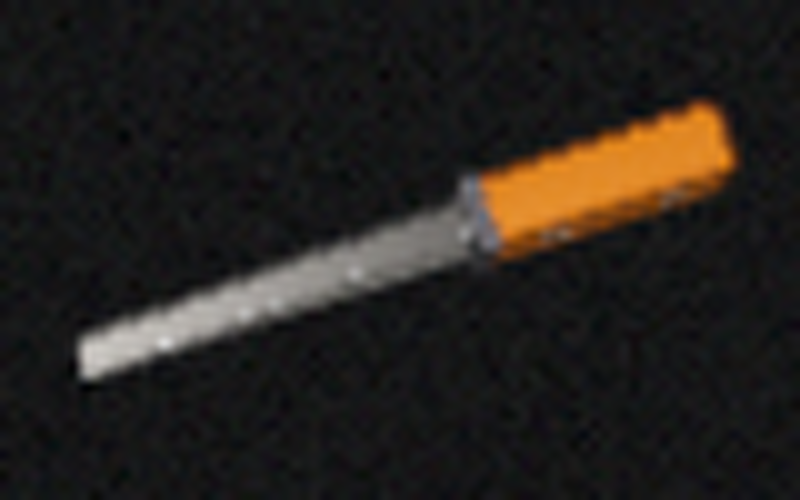

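```bash
cat >> fit1.py <<'E'
print('--')
for n in('top','side'):
    for o in([0,1,2],[1,2]):
        oo=[m for m in mix if m[0]==n]; oo=[oo[i] for i in o]
        p,r=fit(oo,[581,150,0.1]);print(n,o,p.round(3),r.tolist())
S2=lambda *U:up(310,130,U,5)
rs=[('side',S2(70,432),(37,137,66)),('side',S2(222,452),(-37,137,66)),('side',S2(322,160),(-37,-137,66)),('side',S2(163,303),(0,100,122)),('side',S2(249,101),(0,-100,122)),('side',S2(207,281),(0,0,66)),('side',S2(73,524),(37,137,0)),('side',S2(214,551),(-37,137,0))]
p,r=fit(rs,[445,-292,.18]);print('rack side',p,r.tolist())
p,r=fit(rs+rk,[445,-292,.18]);print('rack both',p,r.tolist())
S3=lambda *U:up(250,170,U,8); T3=lambda *U:up(320,115,U,10)
dt=[('top',T3(480,180),(35,9,30)),('top',T3(497,245),(35,-9,30)),('top',T3(710,98),(-35,9,30)),('top',T3(737,157),(-35,-9,30)),('top',T3(80,340),(145,4.5,7)),('top',T3(84,380),(145,-4.5,7))]
for k in range(len(dt)): pass
def swap(d): return [(n,u,(X,-Y,Z)) for n,u,(X,Y,Z) in d]
ds=[('side',S3(183,197),(35,9,30)),('side',S3(236,203),(35,-9,30)),('side',S3(283,92),(-35,-9,30)),('side',S3(228,86),(-35,9,30)),('side',S3(110,460),(145,4.5,3)),('side',S3(147,468),(145,-4.5,3))]
for d in(swap(dt),swap(ds),swap(dt+ds)):
    p,r=fit(d,[560,-180,1.8]);print('drift',p,r.tolist())
E
python3 fit1.py
```

```text
mixer [5.83329214e+02 1.64568276e+02 1.06782230e-01] [[-1.2, -0.1], [-1.9, 0.7], [-1.9, -0.9], [0.1, -3.6], [0.9, -1.7], [0.4, -1.0]]
rack [ 4.45612744e+02 -2.92671226e+02  1.86805460e-01] [[0.5, 0.2], [0.9, -0.8], [0.2, 0.2], [-0.4, 0.1], [-0.0, -0.3], [-1.8, 0.5]]
--
top [0, 1, 2] [5.83154e+02 1.60610e+02 1.05000e-01] [[0.6, -0.0], [-0.2, 0.9], [-0.4, -0.7]]
top [1, 2] [5.83210e+02 1.59853e+02 1.05000e-01] [[0.1, 0.8], [-0.1, -0.8]]
side [0, 1, 2] [5.79728e+02 1.69956e+02 1.11000e-01] [[-0.4, -1.3], [0.8, 0.2], [-0.3, 0.9]]
side [1, 2] [5.83637e+02 1.68904e+02 9.70000e-02] [[0.1, 0.1], [-0.1, -0.1]]
rack side [ 4.43094391e+02 -2.87042959e+02  1.83295388e-01] [[0.4, -1.0], [-0.7, 0.1], [-0.3, -0.1], [0.4, 0.2], [0.2, -0.3], [-0.0, 0.2], [0.0, 0.4], [-0.0, 0.2]]
rack both [ 4.44861765e+02 -2.90811073e+02  1.85439912e-01] [[0.5, -2.0], [-0.6, -1.0], [-0.5, -0.9], [0.4, -0.8], [0.0, -1.0], [-0.1, -0.7], [0.1, -0.7], [0.0, -1.0], [-0.2, 0.5], [0.1, -0.6], [-0.5, 0.6], [-1.2, 0.4], [-0.8, 0.0], [-2.5, 0.8]]
drift [ 647.27339126 -242.83799922    1.87612229] [[-1.2, -0.0], [-0.7, -0.2], [0
[... 1669 characters left out ...]
elf.args, **self.kwargs))
                      ~~~~~~~~^^^^^^^^^^^^^^^^^^^^^^^^^^^^^^
    return np.atleast_1d(self.fun(x))
                         ~~~~~~~~^^^
    return self.f(x, *self.args, **self.kwargs)
           ~~~~~~^^^^^^^^^^^^^^^^^^^^^^^^^^^^^^
  File "fit1.py", line 9, in f
    r+=list(proj(n,[p[0]+c*X-s*Y,p[1]+s*X+c*Y,Z])[0]-uv)
            ~~~~^^^^^^^^^^^^^^^^^^^^^^^^^^^^^^^^^
  File "h.py", line 8, in proj
    K,Rm,t=cam(n); q=(np.atleast_2d(P)@Rm.T+t)@K.T; return q[:,:2]/q[:,2:]
           ~~~^^^
  File "h.py", line 5, in cam
    p=arm.camera_params(n); K=np.array([[p['fx'],0,p['cx']],[0,p['fy'],p['cy']],[0,0,1]],float)
ValueError: time passes only in moves, steps and waits
```

```bash
python3 - <<'E'
s=open('h.py').read()
s=s.replace("def cam(n):\n","_C={}\ndef cam(n):\n    if n not in _C: _C[n]=_cam(n)\n    return _C[n]\ndef _cam(n):\n")
s+='''
def plan(P,zyaw):
    "shift cm & rotvec deg in the tool frame for TCP at P, pointing down, tool z(jaw) at yaw zyaw"
    s=arm.read_state(); r=R.from_quat(s['ee_rot'])
    z=np.array([np.cos(zyaw),np.sin(zyaw),0]); y=np.array([0,0,-1.]); x=np.cross(y,z)
    T=R.from_matrix(np.c_[x,y,z]); 
    print('clock',round(s['clock'],2),'at',s['position'].round(1),'F',s['contact_force'].round(1),'w',round(s['gripper_width'],1))
    print('shift',togo(P).round(3),'turn',np.rad2deg((r.inv()*T).as_rotvec()).round(2))
'''
open('h.py','w').write(s)
E
python3 fit1.py | tail -3
python3 - <<'E'
from h import *
for uv in((553,180),(535,205),(493,262)):print(back('top',uv,0),back('top',uv,130))
print(back('side',(389,148),0),back('side',(391,95),130))
plan([646,-241,227],3.44)
E
```

```text
drift [ 647.27339126 -242.83799922    1.87612229] [[-1.2, -0.0], [-0.7, -0.2], [0.8, -0.2], [0.4, 0.3], [-0.1, 0.5], [0.6, -0.4]]
drift [ 644.64271512 -238.82493324    1.86521586] [[-0.0, 0.1], [-0.4, -0.0], [-0.2, -0.5], [0.6, -0.3], [0.7, 0.6], [-0.6, -0.0]]
drift [ 646.69188719 -241.63815792  -54.67652279] [[-1.7, 0.1], [-1.2, -0.0], [0.4, 0.1], [-0.1, 0.5], [-0.6, 0.5], [0.1, -0.3], [-0.0, -0.6], [-0.4, -0.8], [-0.4, -1.2], [0.4, -0.9], [1.0, -0.2], [-0.3, -0.9]]
[ 512.93583718 -703.0730881     0.        ] [ 495.11315011 -639.00040346  130.        ]
[ 446.94866948 -651.18830737    0.        ] [ 436.09498242 -592.59524931  130.        ]
[ 298.81689297 -532.17250218    0.        ] [ 303.60761661 -486.14887506  130.        ]
[ 448.75117521 -630.59699864    0.        ] [ 498.28550145 -758.13545219  130.        ]
clock 0.95 at [ 238.1 -577.8  227.7] F [ 0.1  0.3 -1. ] w 85.7
shift [50.545  0.072 15.603] turn [ -0.  -84.7   0. ]
```

```bash
python3 -m inch '[[1,50.5,0,15.6,0,-84.7,0],[1,50.5,0,15.6,0,-84.7,0],[1,50.5,0,15.6,0,-84.7,0],[1,50.5,0,15.6,0,-84.7,0],[1,50.5,0,15.6,0,-84.7,0],[1,50.5,0,15.6,0,-84.7,0],[1,50.5,0,15.6,0,-84.7,0],[1,50.5,0,15.6,0,-84.7,0],[1,50.5,0,15.6,0,-84.7,0],[1,50.5,0,15.6,0,-84.7,0],[1,50.5,0,15.6,0,-84.7,0],[1,50.5,0,15.6,0,-84.7,0],[1,50.5,6,15.6,0,-84.7,0],[1,50.5,10,15.6,0,-84.7,0],[1,50.5,12,15.6,0,-84.7,0],[1,50.5,12,15.6,0,-84.7,0],[1,50.5,12,15.6,0,-84.7,0]]'
python3 - <<'E'
from h import *
shot('side','s4.png');shot('top','t4.png')
plan([646,-241,20],3.44)
p=arm.read_state()['position']
for n in('side','top'): print(n,proj(n,[p,p-[0,0,19]]).round(1))
E
```

```text
clock: 2.37
position: [644.3, -241.1, 105.5]
ee_rot: [-0.418, -0.568, 0.57, 0.422]
contact_force: [0.1, 0.4, 1.6]
gripper_width: 85.5
clock 2.47 at [ 647.3 -242.3  110.9] F [ 0.1 -0.   0.8] w 85.6
shift [0.195 9.086 0.114] turn [ 0.21  0.02 -0.19]
side [[276.3 162.4]
 [276.8 168.2]]
top [[383.5 123.3]
 [382.6 125.4]]
```

View pics/s4.png

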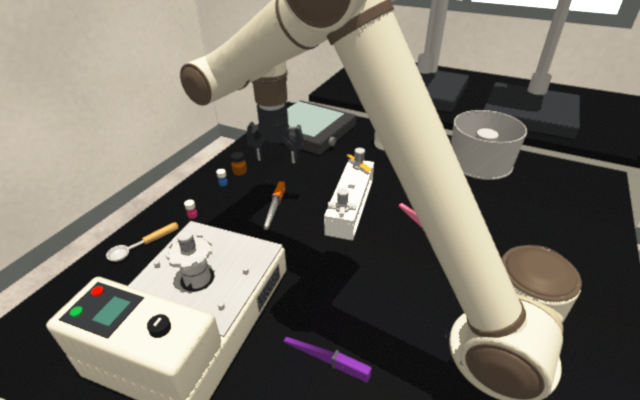

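View pics/t4.png

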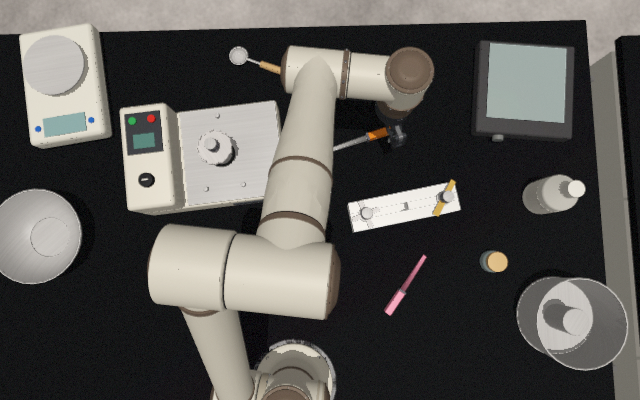

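Run:
```python
from h import *
im=cv2.imread('pics/s4.png');cv2.imwrite('pics/s5.png',cv2.resize(im[110:240,230:320],None,fx=6,fy=6,interpolation=2)[:600])
im=cv2.imread('pics/t4.png');cv2.imwrite('pics/t5.png',cv2.resize(im[90:170,320:430],None,fx=7,fy=7,interpolation=2)[:600])
p=np.array([646.5,-241.8,109.5]);j=np.array([np.cos(3.44),np.sin(3.44),0])
for d in(42.5,-42.5): print(proj('side',[p+j*d-[0,0,6],p+j*d-[0,0,19]]))
```

```text
[[291.75572418 166.04502121]
 [292.02588229 170.03594293]]
[[261.61673278 163.57388903]
 [262.0985626  167.54293262]]
```

View pics/s5.png

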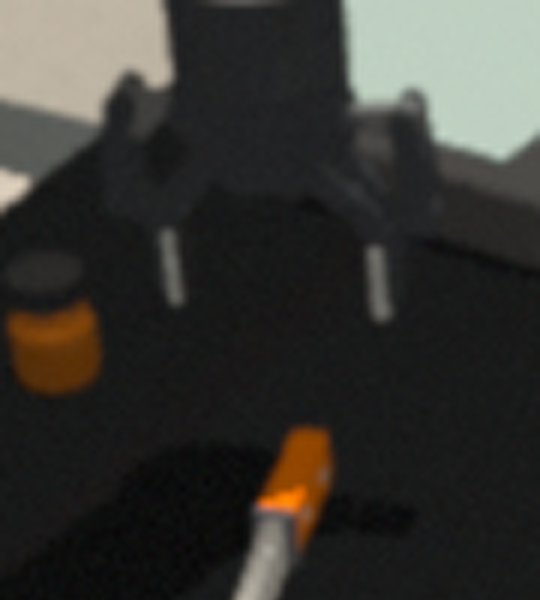

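View pics/t5.png

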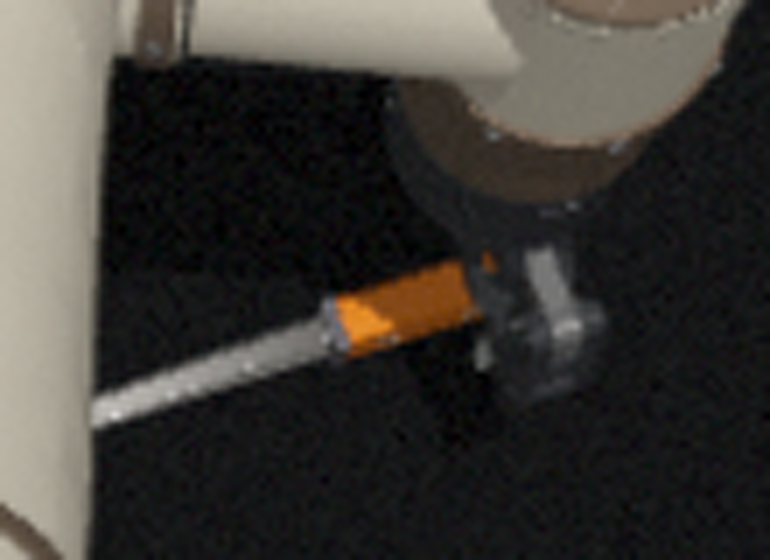

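```bash
python3 -m inch '[[1,-1.8,0,0,0,0,0],[1,-1.8,3,0,0,0,0],[1,-1.8,6,0,0,0,0],[1,-1.8,8.3,0,0,0,0],[1,-1.8,8.3,0,0,0,0],[1,-1.8,8.3,0,0,0,0]]'
python3 - <<'E'
from h import *
im=shot('side','s6.png',(230,130,320,240),5);shot('top','t6.png',(320,90,430,170),7)
plan([646,-241,24],3.44)
E
```

```text
clock: 2.97
position: [651.9, -259.5, 27.1]
ee_rot: [0.421, 0.569, -0.569, -0.419]
contact_force: [1.2, -0.1, 1.4]
gripper_width: 85.4
clock 3.07 at [ 653.3 -259.4   28.9] F [0.6 0.4 0.3] w 85.3
shift [1.98  0.48  0.161] turn [ 0.33  0.02 -0.22]
```

View pics/s6.png

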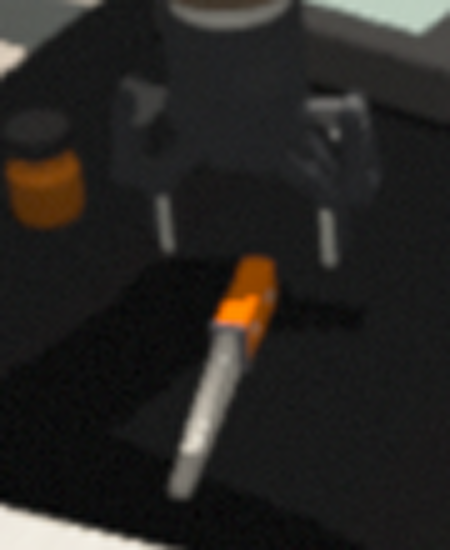

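View pics/t6.png

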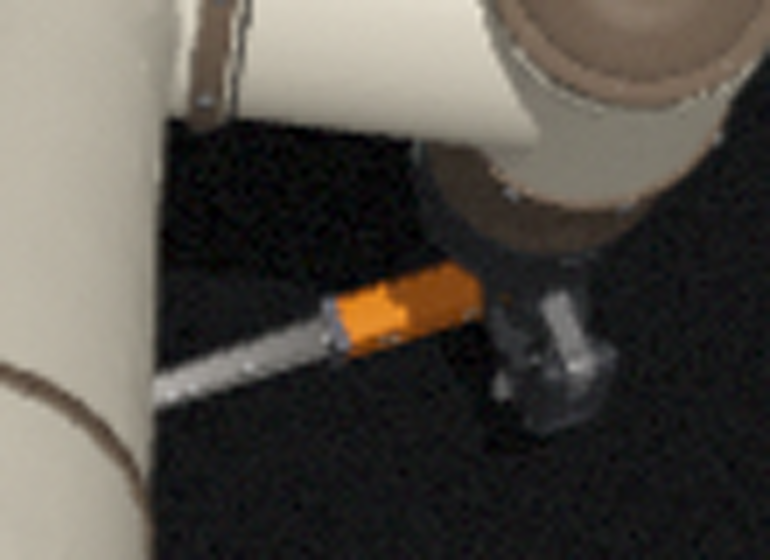

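Run:
```python
from h import *
for k in range(3):
    arm.get_image('top'); print(arm.read_state()['position'])
for z in(5,12,18,24): print(z,back('side',(230+168/5,130+250/5),z).round(1),back('side',(230+330/5,130+265/5),z).round(1),back('top',(320+500/7,90+388/7),z).round(1))
print(back('side',(230+247/5,130+327/5),30)) 
p=np.array([652,-259,25.]);j=np.array([np.cos(3.44),np.sin(3.44),0])
print(p+42.5*j,p-42.5*j)
```

```text
[ 653.23281051 -259.23862201   28.74648465]
[ 652.87456672 -259.03481244   28.26907882]
[ 652.47481154 -258.87248675   27.69048111]
5 [ 725.2 -280.2    5. ] [ 629.  -308.9    5. ] [ 614.7 -275.5    5. ]
12 [ 719.1 -272.    12. ] [ 623.9 -300.4   12. ] [ 613.2 -274.5   12. ]
18 [ 713.8 -265.    18. ] [ 619.4 -293.2   18. ] [ 611.9 -273.6   18. ]
24 [ 708.6 -258.    24. ] [ 615.  -285.9   24. ] [ 610.5 -272.7   24. ]
[ 622.92146529 -206.7796817    30.        ]
[ 611.37824761 -271.49492828   25.        ] [ 692.62175239 -246.50507172   25.        ]
```

```bash
python3 -m inch '[[0,0,0,0,0,0,0],[0,0,0,0,0,0,0],[0,0,0,0,0,0,0],[0,0,0,0,0,0,0],[0,0,0,0,0,0,0],[0,0,0,0,0,0,0],[0,0,0,0,0,0,0],[0,0,0,0,0,0,0]]'
python3 - <<'E'
from h import *
im=shot('side','s7.png',(230,130,320,240),5);shot('top','t7.png',(320,90,430,170),7)
plan([646,-241,24],3.44)
E
```

```text
clock: 3.88
position: [651.2, -258.4, 25.0]
ee_rot: [0.42, 0.569, -0.569, -0.42]
contact_force: [-0.1, -0.3, 1.9]
gripper_width: 14.2
clock 3.98 at [ 651.2 -258.4   25. ] F [0.1 0.1 0.8] w 14.4
shift [ 1.82   0.095 -0.016] turn [ 0.03 -0.   -0.02]
```

View pics/s7.png

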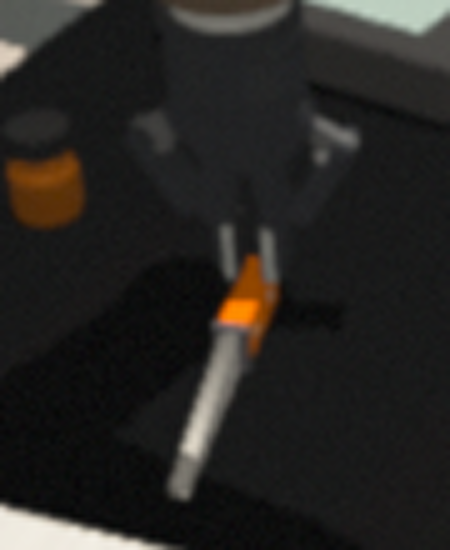

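View pics/t7.png

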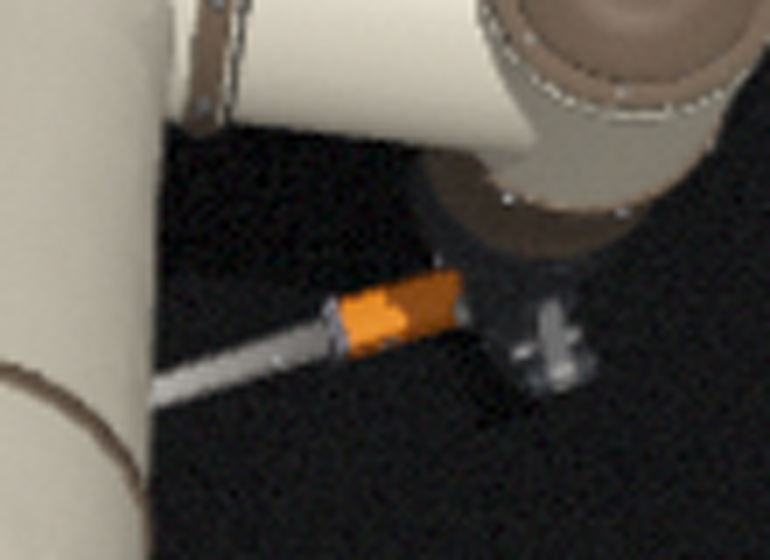

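Run:
```python
from h import *
plan([604,-48.5,150],3.246)
```

```text
clock 3.98 at [ 651.2 -258.4   25. ] F [0.1 0.1 0.8] w 14.4
shift [ 21.449 -12.511  -1.669] turn [ 0.04 11.11 -0.02]
```

```bash
python3 -m inch '[[0,0,-2,0,0,0,0],[0,0,-5,0,0,0,0],[0,0,-9,0,0,0,0],[0,2,-12.5,0,0,0,0],[0,5,-12.5,-0.5,0,4,0],[0,9,-12.5,-0.8,0,8,0],[0,13,-12.5,-1.2,0,11.1,0],[0,17,-12.5,-1.5,0,11.1,0],[0,20,-12.5,-1.7,0,11.1,0],[0,21.4,-12.5,-1.7,0,11.1,0],[0,21.4,-12.5,-1.7,0,11.1,0],[0,21.4,-12.5,-1.7,0,11.1,0],[0,21.4,-12.5,-1.7,0,11.1,0]]'
python3 - <<'E'
from h import *
im=shot('side','s8.png',(120,100,320,300),3);shot('top','t8.png',(180,70,400,220),3.6)
plan([604,-48.5,150],3.246)
E
```

```text
clock: 5.07
position: [604.2, -49.7, 149.3]
ee_rot: [-0.473, -0.525, 0.526, 0.473]
contact_force: [0.6, 0.5, -2.7]
gripper_width: 14.0
clock 5.17 at [604.3 -50.2 149.3] F [-0.1 -0.2 -1.7] w 14.3
shift [ 0.176 -0.07   0.013] turn [-0.04 -0.09 -0.01]
```

View pics/s8.png

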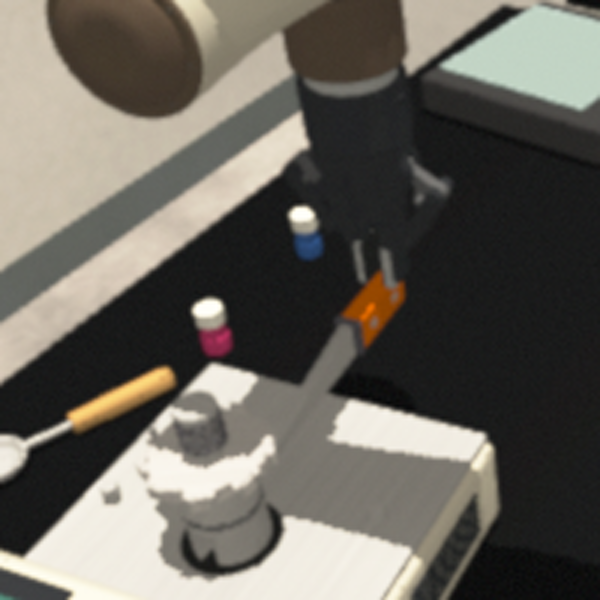

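View pics/t8.png

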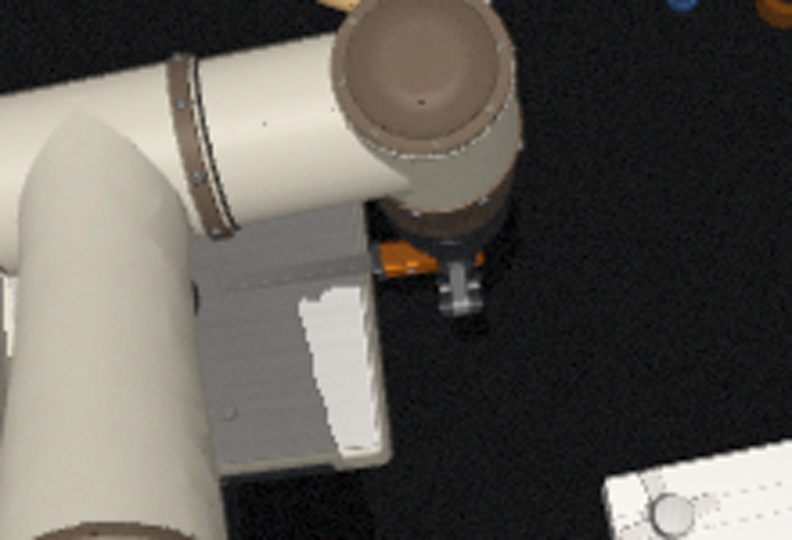

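Run:
```python
from h import *
tip=back('top',(180+228/3.6,70+288/3.6),131); e=back('top',(180+485/3.6,70+258/3.6),154); f=back('top',(180+375/3.6,70+257/3.6),154)
print(tip,e,f)
p=np.array([604.3,-50,149.3]); ax=np.array([-.105,.9945,0]); lat=np.array([.9945,.105,0])
for q in(tip,e,f): print((q-p)@ax,(q-p)@lat)
A=np.array([582.7,160.3,0])
print('tip rel axis',(tip-A)@ax,(tip-A)@lat,(p-A)@ax,(p-A)@lat)
# side: expected tip & slot mouth pixel
for y in(-45,-26,26): print(y,proj('side',(A+ax*y+[0,0,90])))
print(proj('side',tip))
```

```text
[583.2790386  101.39188282 131.        ] [594.78294526 -72.54349754 154.        ] [5.97007721e+02 1.08498453e-02 1.54000000e+02]
152.76642841237432 -5.009198415675446
-21.420217554269275 -11.831778182485449
50.501479434134424 -2.001031928119137
tip rel axis -58.64492158762567 -5.609498415675533 -211.41135 -0.600300000000088
-45 [[212.17747898 260.25558965]]
-26 [[207.16259449 266.53195462]]
26 [[192.5566417  284.81199485]]
[[214.59957102 242.46345745]]
```

Run:
```python
from h import *
im=arm.get_image('top')[115:165,230:330]; im2=arm.get_image('side')[190:300,170:260]
g=lambda a:np.clip((a.astype(float)/255)**.6*255,0,255).astype(np.uint8)
cv2.imwrite('pics/t9.png',cv2.resize(g(im),None,fx=8,fy=8,interpolation=2)[:,:,::-1])
cv2.imwrite('pics/s9.png',cv2.resize(g(im2),None,fx=5,fy=5,interpolation=2)[:,:,::-1])
```

```text
(no output)
```

View pics/t9.png

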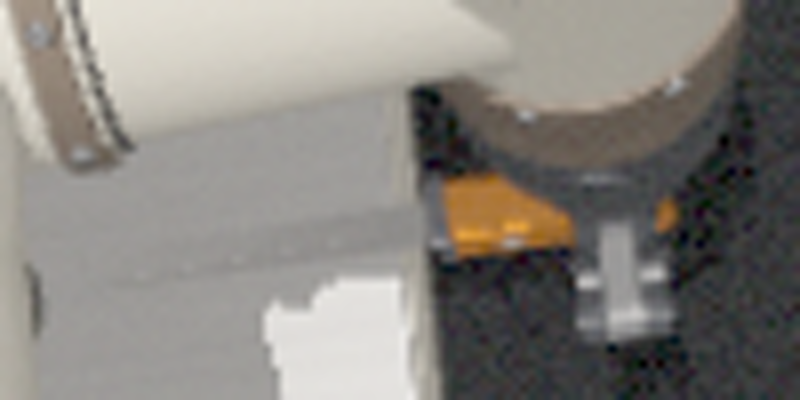

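View pics/s9.png

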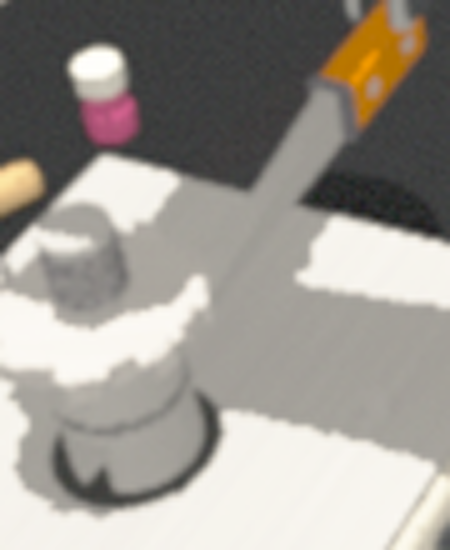

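```bash
cat > ov.py <<'E'
from h import *
H=[(-35,-9,0),(-35,9,0),(35,9,0),(35,-9,0),(-35,-9,30),(-35,9,30),(35,9,30),(35,-9,30)]
B=[(35,-4.5,0),(35,4.5,0),(145,4.5,0),(145,-4.5,0),(35,-4.5,29),(35,4.5,29),(145,4.5,7),(145,-4.5,7)]
E=[(0,1),(1,2),(2,3),(3,0),(4,5),(5,6),(6,7),(7,4),(0,4),(1,5),(2,6),(3,7)]
def wire(n,P,yaw,off=(0,0),pitch=0):
    r=R.from_euler('zy',[yaw,pitch]); out=[]
    for M in(H,B):
        q=proj(n,r.apply(np.array(M,float))+P)+np.array(off)
        out+=[(q[a],q[b]) for a,b in E]
    return out
def overlay(n,f,crop,s,lines,gamma=.6,cols=None):
    im=arm.get_image(n)[crop[1]:crop[3],crop[0]:crop[2]]
    im=((im/255.)**gamma*255).astype(np.uint8); im=cv2.resize(im,None,fx=s,fy=s,interpolation=2)
    for i,(a,b) in enumerate(lines):
        f2=lambda q:tuple(int(v) for v in ((q-np.array(crop[:2])+.5)*s-.5).round())
        cv2.line(im,f2(a),f2(b),(0,255,255),1)
    cv2.imwrite('pics/'+f,im[:,:,::-1])
E
python3 - <<'E'
from ov import *
s=arm.read_state();p=s['position'];x=R.from_quat(s['ee_rot']).apply([1,0,0]);yaw=np.arctan2(x[1],x[0]);print(p,yaw,x)
P=p+15*x-[0,0,25]
overlay('top','t10.png',(230,115,330,165),8,wire('top',P,yaw))
overlay('side','s10.png',(170,170,270,280),5,wire('side',P,yaw))
print(back('side',(189.4,286),90))
E
```

```text
[604.31093899 -50.13185942 149.36967422] 1.673494340062069 [-1.02517584e-01  9.94731190e-01 -7.36376120e-05]
[583.55789676 191.2649325   90.        ]
```

View pics/t10.png

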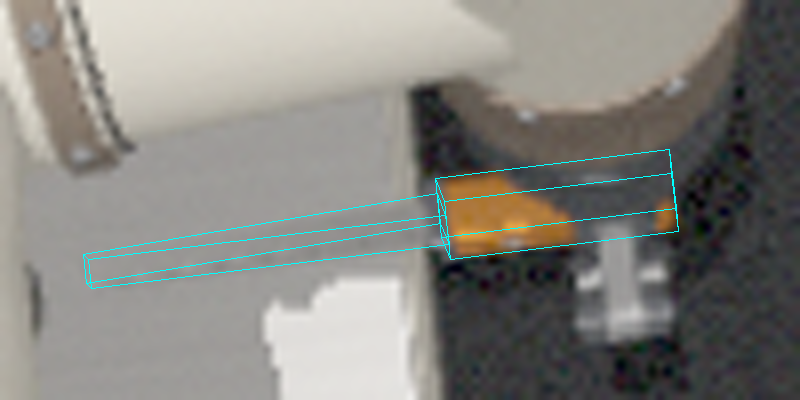

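View pics/s10.png

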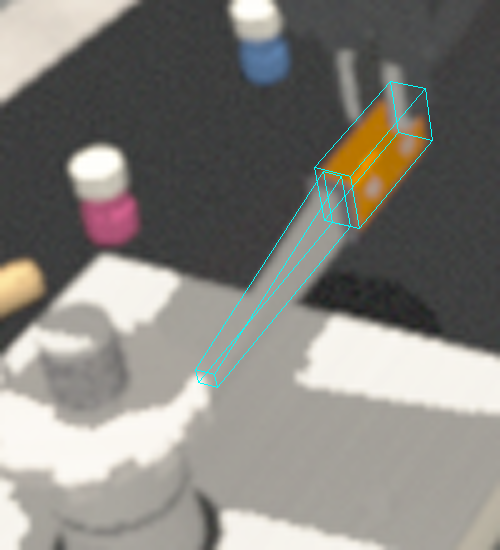

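Run:
```python
from h import *
a=np.linspace(0,2*np.pi,60); c=np.c_[np.cos(a),np.sin(a),0*a]
for n,crop,s,off,A in(('top',(185,115,245,180),9,(0,0),(583.2,160.3)),('side',(150,220,230,300),7,(0,2.5),(583.2,160.3))):
    im=cv2.imread(f'pics/{n}0.png')[crop[1]:crop[3],crop[0]:crop[2]]
    im=cv2.resize(im,None,fx=s,fy=s,interpolation=2)
    for r,z in((14,209),(43,175),(26,153),(26,90),(43,158)):
        q=((proj(n,c*r+[A[0],A[1],z])+off-np.array(crop[:2])+.5)*s-.5).round().astype(int)
        cv2.polylines(im,[q],True,(0,0,255),1)
    cv2.imwrite(f'pics/c_{n}.png',im)
```

```text
(no output)
```

View pics/c_top.png

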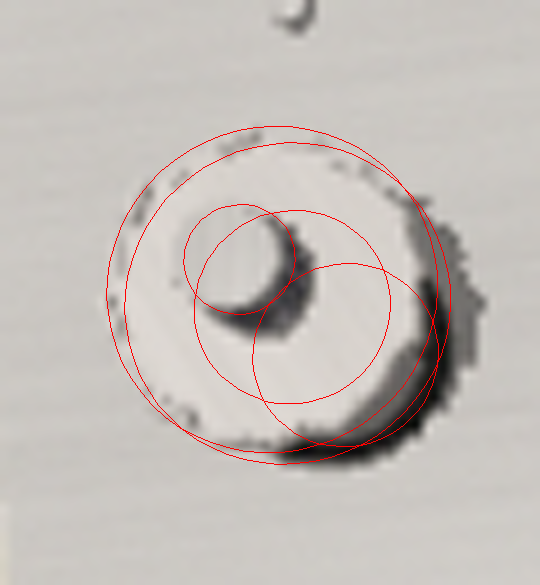

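View pics/c_side.png

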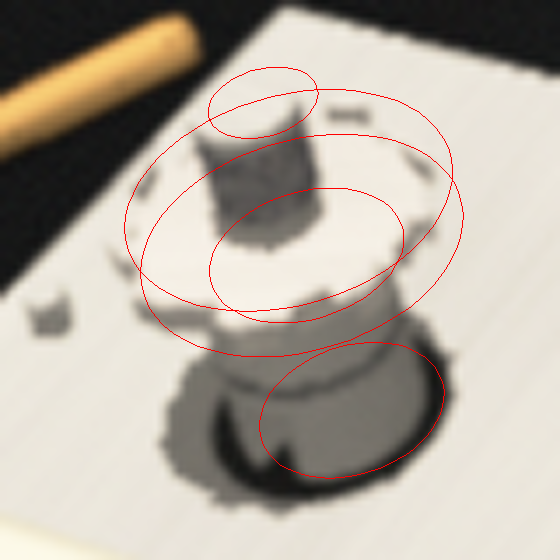

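```bash
python3 -m inch '[[0,0,1.5,-0.06,0,0,0],[0,0,3,-0.06,0,0,0],[0,0,3.3,-0.06,0,0,0],[0,0,3.4,-0.06,0,0,0],[0,0,3.4,-0.06,0,0,0],[0,0,3.4,-0.06,0,0,0]]'
python3 - <<'E'
from ov import *
s=arm.read_state();p=s['position'];x=R.from_quat(s['ee_rot']).apply([1,0,0]);yaw=np.arctan2(x[1],x[0]);print(p,yaw,s['contact_force'],s['wrist_torque'])
P=p+15*x-[0,0,25]
overlay('top','t11.png',(230,115,330,165),8,wire('top',P,yaw))
overlay('side','s11.png',(150,170,270,290),5,[])
E
```

```text
clock: 5.87
position: [605.5, -49.0, 116.6]
ee_rot: [0.474, 0.526, -0.525, -0.473]
contact_force: [0.1, -0.1, -1.4]
gripper_width: 14.5
[605.48800307 -48.95052001 116.61617629] 1.6754917604957313 [ 0.0561916  -0.1422374  -1.35584276] [-0.04114403  0.02419771  0.07536339]
```

View pics/t11.png

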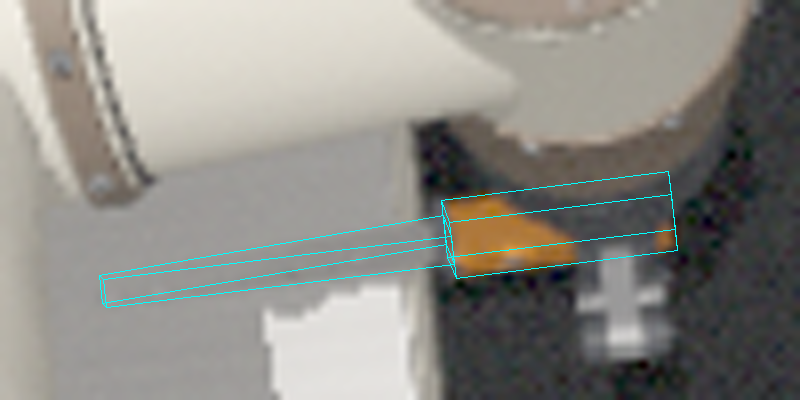

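View pics/s11.png

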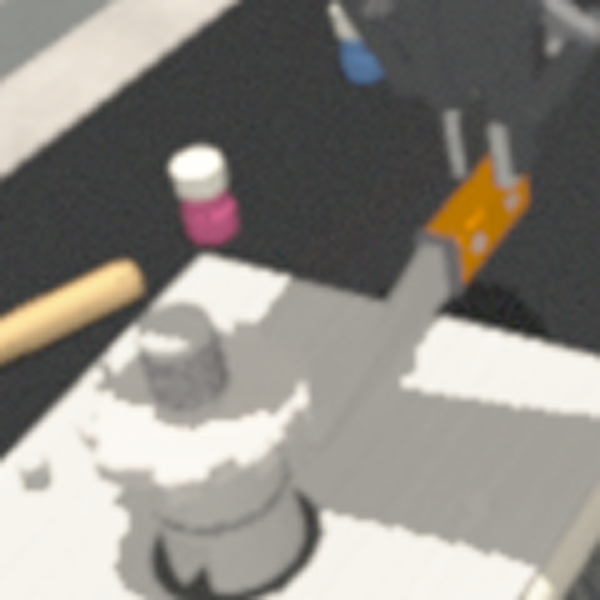

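```bash
python3 -m inch '[[0,0,0.1,0.03,0,0,0],[0,0,0.2,0.03,0,0,0],[0,0.5,0.2,0.03,0,0,0],[0,1,0.2,0.03,0,0,0],[0,1.5,0.2,0.03,0,0,0],[0,1.8,0.2,0.03,0,0,0],[0,2.1,0.2,0.03,0,0,0],[0,2.4,0.2,0.03,0,0,0],[0,2.7,0.2,0.03,0,0,0],[0,3,0.2,0.03,0,0,0],[0,3.3,0.2,0.03,0,0,0],[0,3.3,0.2,0.03,0,0,0]]'
python3 - <<'E'
from h import *
s=arm.read_state();print(s['position'],s['contact_force'],s['wrist_torque'],s['gripper_width'])
E
```

```text
clock: 6.97
position: [601.3, -15.5, 114.0]
ee_rot: [0.473, 0.526, -0.525, -0.473]
contact_force: [0.3, -1.0, 3.5]
gripper_width: 14.1
[601.3269003  -15.53400464 114.04208881] [ 0.30047764 -1.02696317  3.53413597] [-0.13617374 -0.03711993 -0.00029898] 14.058988298451919
```

```bash
python3 -m inch '[[0,0.5,0,0,0,0,0],[0,1,0,0,0,0,0],[0,1.5,0,0,0,0,0],[0,2,0,0,0,0,0],[0,2.5,0,0,0,0,0],[0,3,0,0,0,0,0],[0,3.5,0,0,0,0,0],[0,3.8,0,0,0,0,0],[0,3.8,0,0,0,0,0]]'
python3 - <<'E'
from ov import *
s=arm.read_state();print(s['position'],s['contact_force'],s['wrist_torque'],s['gripper_width'])
overlay('side','s12.png',(150,170,270,290),5,[])
E
```

```text
clock: 7.72
position: [597.7, 22.6, 114.7]
ee_rot: [0.473, 0.526, -0.525, -0.472]
contact_force: [-0.2, -0.9, 6.5]
gripper_width: 14.1
[597.73772014  22.58375967 114.69090647] [-0.24289834 -0.85975769  6.46234503] [-0.31142085  0.08654227  0.04631368] 14.089645844202844
```

View pics/s12.png

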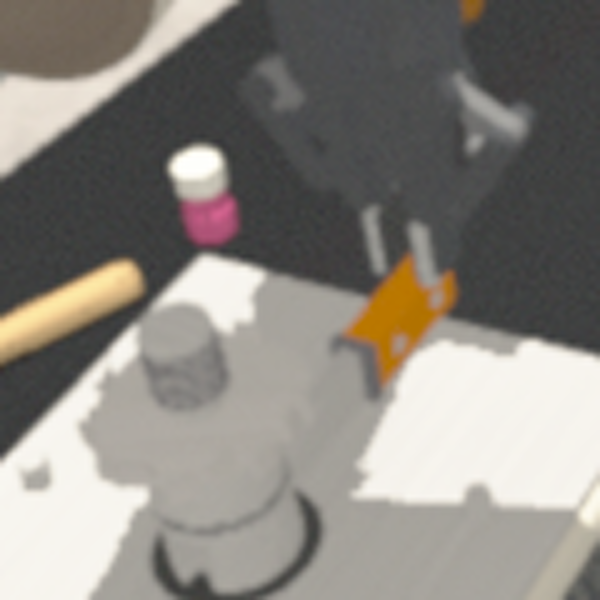

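```bash
python3 -m inch '[[0,0.4,-0.03,0,0,0,0],[0,0.8,-0.03,0,0,0,0],[0,1.2,-0.03,0,0,0,0],[0,1.5,-0.03,0,0,0,0],[0,1.8,-0.03,0,0,0,0],[0,2.1,-0.03,0,0,0,0],[0,2.4,-0.03,0,0,0,0],[0,2.4,-0.03,0,0,0,0]]'
python3 - <<'E'
from ov import *
s=arm.read_state();print(s['position'],s['contact_force'],s['wrist_torque'],s['gripper_width'])
overlay('side','s13.png',(150,170,270,290),5,[])
E
```

```text
clock: 8.43
position: [594.2, 41.0, 114.7]
ee_rot: [-0.474, -0.523, 0.528, 0.472]
contact_force: [2.4, -17.5, 6.0]
gripper_width: 14.2
[594.21474185  40.99687453 114.69918838] [  2.3585756  -17.52519516   6.00538892] [-5.04633898 -0.54147229 -0.07232493] 14.212779578651347
```

View pics/s13.png

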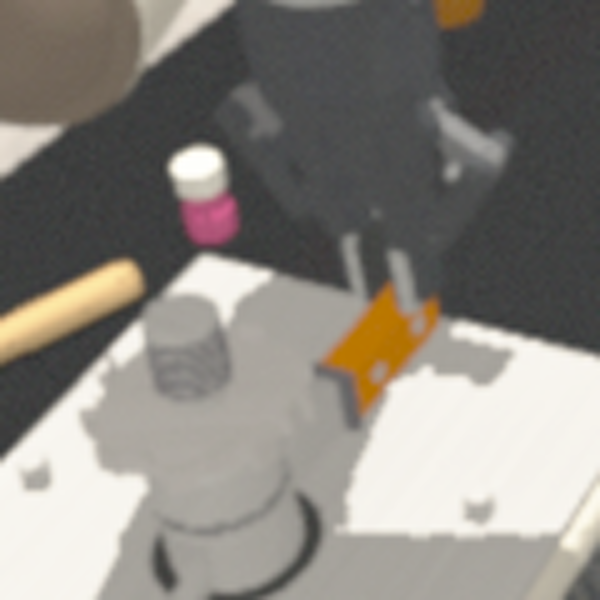

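```bash
python3 -m inch '[[0,0.4,0,0,0,0,0],[0,0.8,0,0,0,0,0],[0,1.2,0,0,0,0,0],[0,1.6,0,0,0,0,0],[0,2.0,0,0,0,0,0],[0,2.3,0,0,0,0,0],[0,2.3,0,0,0,0,0],[0,2.3,0,0,0,0,0]]'
python3 - <<'E'
from ov import *
s=arm.read_state();print(s['position'],s['contact_force'],s['wrist_torque'],s['gripper_width'])
overlay('side','s14.png',(150,170,270,290),5,[])
E
```

```text
clock: 9.15
position: [592.3, 65.8, 114.7]
ee_rot: [-0.474, -0.524, 0.527, 0.472]
contact_force: [2.4, -11.5, 5.1]
gripper_width: 14.2
[592.33918168  65.84192075 114.70096493] [  2.36625983 -11.51238838   5.09949685] [-3.2692912  -0.5634226  -0.12806081] 14.224597576264449
```

View pics/s14.png

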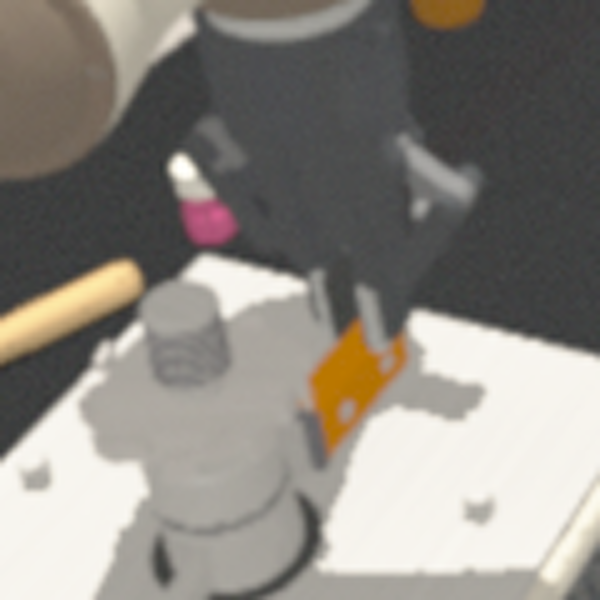

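```bash
python3 -m inch '[[0,0.2,0,0,0,0,0],[0,0.4,0,0,0,0,0],[0,0.4,0,0,0,0,0],[0,0.4,0,0,0,0,0],[0,0.4,0,0,0,0,0]]'
python3 - <<'E'
from h import *
s=arm.read_state();print(s['position'],s['contact_force'])
E
```

```text
clock: 9.62
position: [592.0, 69.6, 114.7]
ee_rot: [-0.474, -0.524, 0.527, 0.472]
contact_force: [2.1, -11.7, 5.4]
gripper_width: 14.2
[591.96669291  69.56589856 114.71790277] [  2.1383859  -11.65526848   5.42035821]
```

```bash
python3 -m inch '[[0,-1,0,0,0,0,0],[0,-2.5,0,0,0,0,0],[0,-4.5,0,0,0,0,0],[0,-6.5,0,0,0,0,0],[0,-8.5,0,0,0,0,0],[0,-10.5,0,0,0,0,0],[0,-12.5,-0.3,0,0,0,0],[0,-15,-1,0,0,0,0],[0,-18.5,-1,0,0,0,0],[0,-22,-1,-0.2,0,0,0],[0,-25.5,-1,-0.4,0,0,0],[0,-28.5,1,-0.7,0,0,0],[0,-30.2,4,-0.7,0,0,0],[0,-30.2,6.5,-0.7,0,0,0],[0,-30.2,8,-0.7,0,0,0],[0,-30.2,8.5,-0.7,0,0,0],[0,-30.2,8.5,-0.7,0,0,0],[0,-30.2,8.5,-0.7,0,0,0]]'
python3 - <<'E'
from ov import *
s=arm.read_state();print(s['position'],s['contact_force'],s['gripper_width'])
overlay('side','s15.png',(150,130,310,290),3.7,[]);overlay('top','t15.png',(180,80,420,220),3.3,[])
E
```

```text
clock: 11.12
position: [630.6, -226.3, 28.9]
ee_rot: [0.473, 0.526, -0.525, -0.473]
contact_force: [-0.4, 0.4, -1.3]
gripper_width: 14.4
[ 630.57913488 -226.34688121   28.86782009] [-0.38003582  0.38499584 -1.32675065] 14.413882876521487
```

View pics/s15.png

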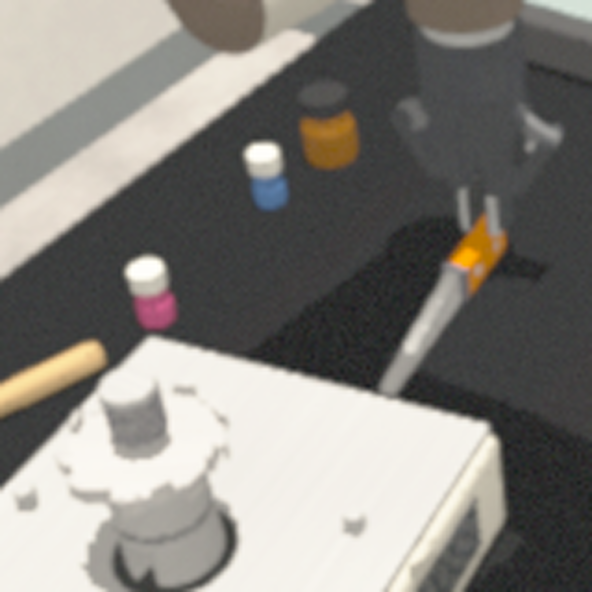

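View pics/t15.png

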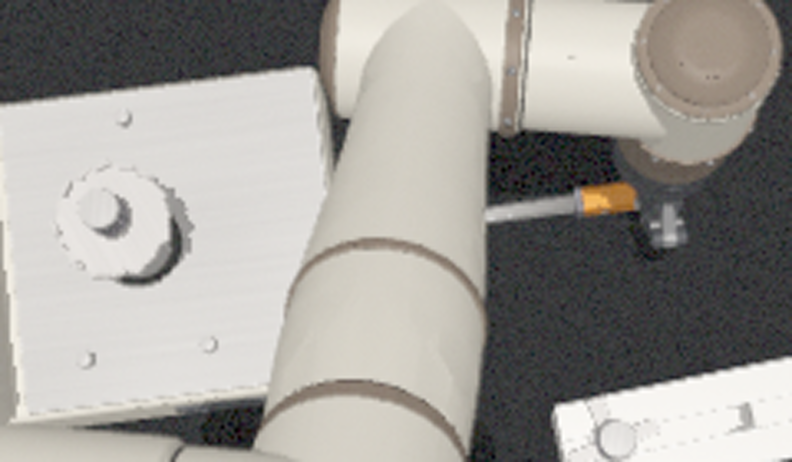

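```bash
python3 -m inch '[[0,0,0.25,0,0,0,0],[0,0,0.45,0,0,0,0],[0,0,0.45,0,0,0,0],[0,0,0.45,0,0,0,0],[1,0,0.45,0,0,0,0],[1,0,0.45,0,0,0,0],[1,0,0.45,0,0,0,0],[1,0,0.45,0,0,0,0],[1,0,0.45,0,0,0,0]]'
python3 - <<'E'
from ov import *
s=arm.read_state();print(s['position'],s['contact_force'],s['gripper_width'])
overlay('side','s16.png',(150,130,310,290),3.7,[])
plan([582.7,160.3,260],3.246)
E
```

```text
clock: 11.97
position: [630.3, -227.3, 24.6]
ee_rot: [0.473, 0.525, -0.525, -0.473]
contact_force: [0.8, 0.4, -0.5]
gripper_width: 74.1
[ 630.33014456 -227.25165777   24.64116597] [ 0.83776637  0.40872476 -0.49121283] 74.08014052124922
clock 12.02 at [ 630.3 -227.2   24.6] F [-0.4 -0.4  1. ] w 80.2
shift [ 39.037 -23.543   0.688] turn [ 0.    0.01 -0.  ]
```

View pics/s16.png

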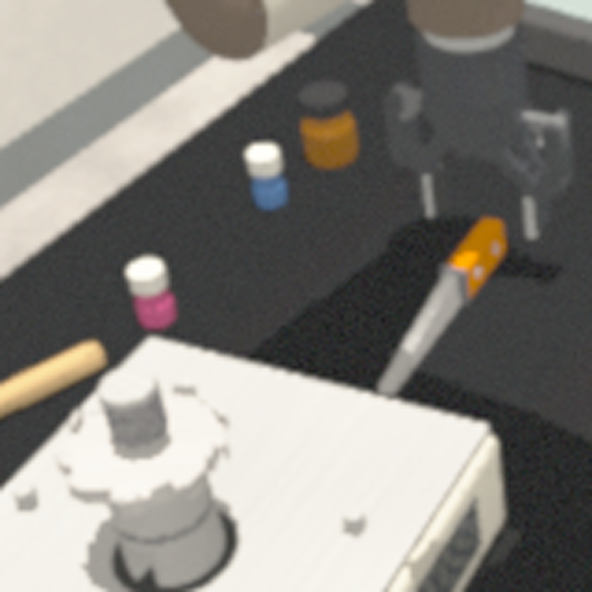

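```bash
python3 -m inch '[[1,0,-3,0,0,0,0],[1,0,-7,0,0,0,0],[1,0,-11,0,0,0,0],[1,2,-15,0,0,0,0],[1,5,-18,0.1,0,0,0],[1,9,-21,0.2,0,0,0],[1,13,-22.5,0.3,0,0,0],[1,17,-22.5,0.4,0,0,0],[1,21,-22.5,0.5,0,0,0],[1,25,-22.5,0.6,0,0,0],[1,29,-22.5,0.7,0,0,0],[1,33,-22.5,0.7,0,0,0],[1,36.5,-22.5,0.7,0,0,0],[1,38.5,-22.5,0.7,0,0,0],[1,39,-22.5,0.7,0,0,0],[1,39,-22.5,0.7,0,0,0],[1,39,-22.5,0.7,0,0,0]]'
python3 - <<'E'
from ov import *
s=arm.read_state();print(s['position'],s['contact_force'],s['gripper_width'])
overlay('side','s17.png',(130,150,290,310),3.7,[]);overlay('top','t17.png',(150,60,310,220),3.7,[])
plan([582.7,160.3,204],3.246)
E
```

```text
clock: 13.43
position: [582.5, 159.5, 249.5]
ee_rot: [-0.473, -0.525, 0.526, 0.473]
contact_force: [1.0, -0.6, 0.7]
gripper_width: 85.5
[582.50779711 159.53502009 249.45479092] [ 1.04562133 -0.5598728   0.68081002] 85.45594959909411
clock 13.53 at [582.7 158.7 249.5] F [-0.9  0.1 -0.1] w 85.2
shift [ 0.165  4.553 -0.016] turn [-0.01 -0.08 -0.01]
```

View pics/s17.png

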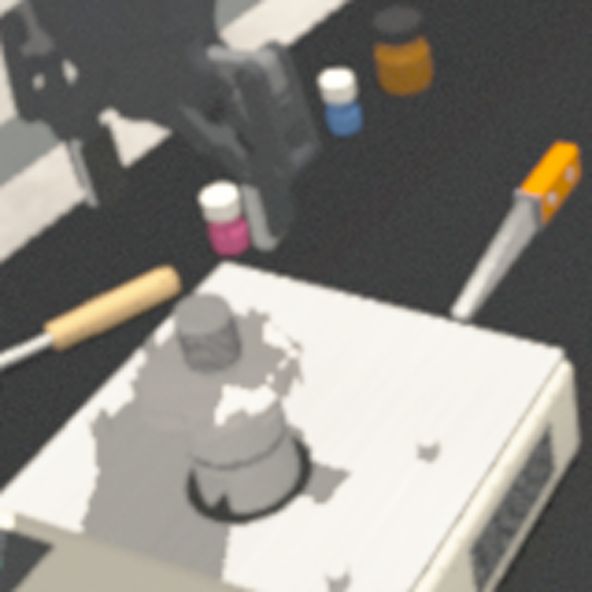

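View pics/t17.png

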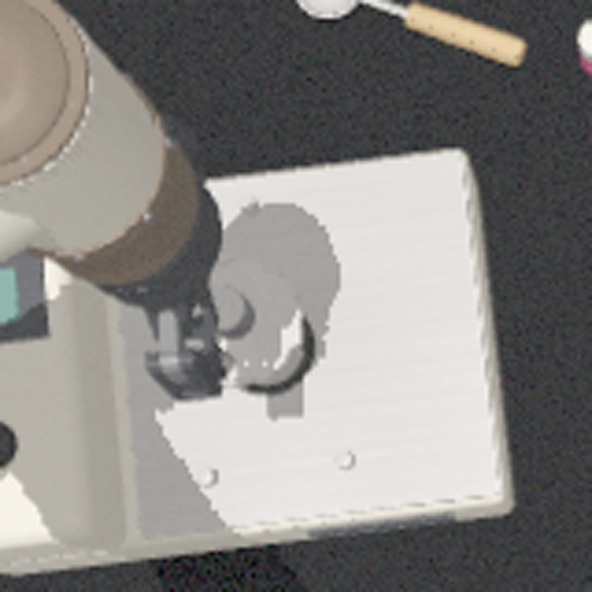

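Run:
```python
from h import *
j=np.array([np.cos(3.246),np.sin(3.246),0]);ax=np.array([-.105,.9945,0])
p=np.array([582.7,159.5,249.5])
for d in(40,44,48):
  for w in(-11,11):
    for z in(-6,10): print(d,w,z,((proj('top',p+j*d+ax*w+[0,0,z])[0]-[150,60])*3.7).round(0))
for z in(209,215):print(((proj('top',[582.7,160.3,z])[0]-[150,60])*3.7).round())
```

```text
40 -11 -6 [238. 360.]
40 -11 10 [231. 355.]
40 11 -6 [201. 365.]
40 11 10 [194. 359.]
44 -11 -6 [239. 367.]
44 -11 10 [232. 361.]
44 11 -6 [202. 371.]
44 11 10 [194. 366.]
48 -11 -6 [239. 373.]
48 -11 10 [233. 368.]
48 11 -6 [202. 378.]
48 11 10 [195. 373.]
[226. 309.]
[224. 307.]
```

Run:
```python
from ov import *
overlay('top','t18.png',(180,110,250,180),8,[])
```

```text
(no output)
```

View pics/t18.png

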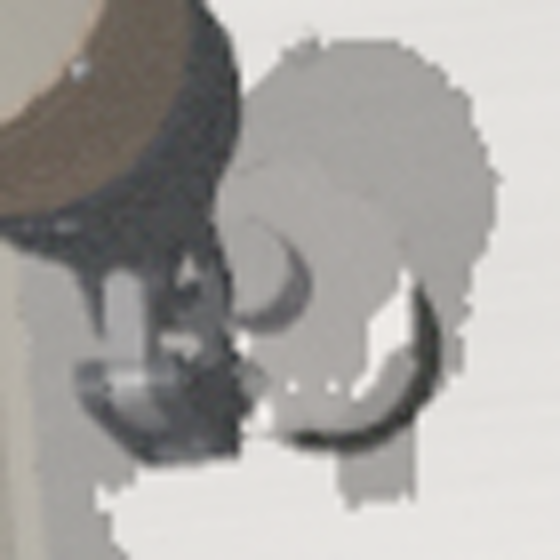

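Run:
```python
from h import *
h=proj('side',[582.7,160.3,215])[0]; off=np.array([186,234.3])-h; print(h,off)
j=np.array([np.cos(3.246),np.sin(3.246),0]);ax=np.array([-.105,.9945,0])
p=np.array([582.7,159.0,249.5])
for w in(0,11):
  for z in(-6,5,15):
    q=[proj('side',p+j*d+ax*w+[0,0,z])[0]+off for d in(43,-43)]; print(w,z,np.round(q,1).tolist())
```

```text
[186.6290407  229.23987499] [-0.6290407   5.06012501]
0 -6 [[203.6, 227.3], [163.1, 216.8]]
0 5 [[202.4, 222.5], [161.6, 212.1]]
0 15 [[201.3, 218.1], [160.2, 207.7]]
11 -6 [[200.1, 231.2], [159.3, 220.5]]
11 5 [[198.8, 226.4], [157.7, 215.7]]
11 15 [[197.7, 221.9], [156.2, 211.4]]
```

```bash
python3 -m inch '[[1,0.1,1.5,0,0,0,0],[1,0.1,3,0,0,0,0],[1,0.1,4.2,0,0,0,0],[1,0.1,4.5,0,0,0,0],[1,0.1,4.5,0,0,0,0],[0,0.1,4.5,0,0,0,0],[0,0.1,4.5,0,0,0,0],[0,0.1,4.5,0,0,0,0],[0,0.1,4.5,0,0,0,0],[0,0.1,4.5,0,0,0,0],[0,0.1,4.5,0,0,0,0],[0,0.1,4.5,0,0,0,0]]'
python3 - <<'E'
from ov import *
s=arm.read_state();print(s['position'],s['contact_force'],s['wrist_torque'],s['gripper_width'])
overlay('side','s19.png',(130,150,290,310),3.7,[]);overlay('top','t19.png',(180,110,250,180),8,[])
E
```

```text
clock: 14.58
position: [586.0, 161.8, 207.2]
ee_rot: [0.475, 0.529, -0.523, -0.471]
contact_force: [0.6, -0.6, 2.4]
gripper_width: 8.6
[585.98907425 161.81999969 207.2219092 ] [ 0.57204608 -0.6208468   2.44384307] [ 0.06584622 -0.01955354  0.00162159] 8.638487633167156
```

View pics/s19.png

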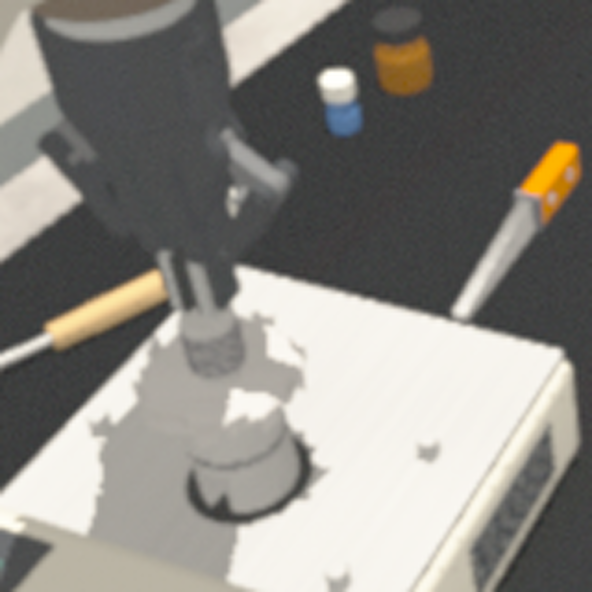

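View pics/t19.png

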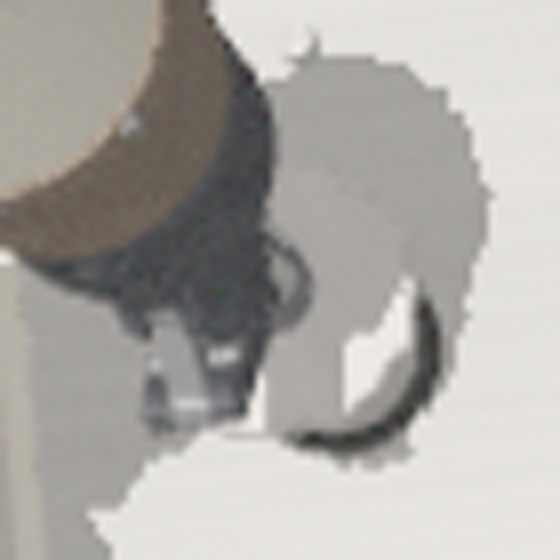

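```bash
python3 -m inch '[[0,0,0,0,0,0,0],[0,0,0,0,0,0,0],[0,0,0,0,0,0,0]]'
python3 - <<'E'
from ov import *
overlay('side','s20.png',(150,190,230,290),6,[])
s=arm.read_state();print(s['position'],s['contact_force'],s['wrist_torque'],s['gripper_width'])
E
```

```text
clock: 14.93
position: [582.5, 161.1, 205.1]
ee_rot: [0.473, 0.526, -0.525, -0.473]
contact_force: [-1.4, 0.2, 5.6]
gripper_width: 0.3
[582.50392288 161.08041203 205.14629445] [-0.39132934 -0.36272003  4.95479091] [0.08320044 0.14033031 0.00804413] -0.21306159919326087
```

View pics/s20.png

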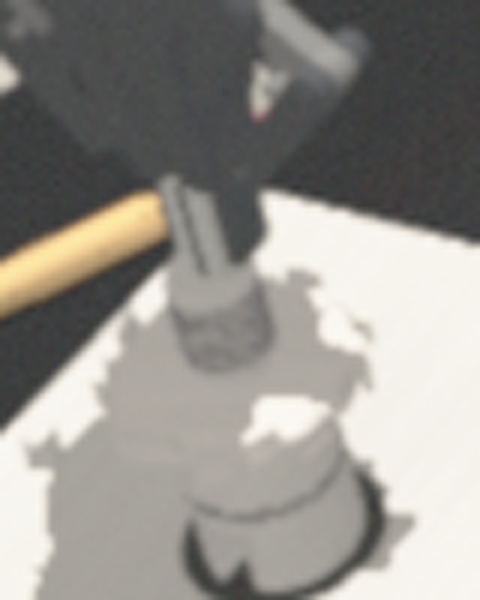

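```bash
python3 -m inch '[[0,0,-0.5,0,0,0,0],[1,0,-1,0,0,0,0],[1,0,-1,0,0,0,0],[1,0,-1,0,0,0,0],[1,0,-1,0,0,0,0],[1,0,-1,0,0,0,0],[1,0,-0.5,0,0,0,0],[1,0,0.5,0,0,0,0],[1,0,1.2,0,0,0,0],[1,0,1.8,0,0,0,0],[1,0,2.3,0,0,0,0],[1,0,2.3,0,0,0,0],[1,0,2.3,0,0,0,0],[1,0,2.3,0,0,0,0]]'
python3 - <<'E'
from ov import *
s=arm.read_state();print(s['position'],s['contact_force'],s['wrist_torque'],s['gripper_width'])
overlay('side','s21.png',(130,150,290,310),3.7,[]);overlay('top','t21.png',(180,110,250,180),8,[])
E
```

```text
clock: 16.15
position: [582.8, 161.1, 181.8]
ee_rot: [0.473, 0.526, -0.525, -0.473]
contact_force: [-0.0, -0.8, 0.4]
gripper_width: 85.4
[582.77550786 161.05407288 181.76421091] [-0.03696801 -0.83298234  0.39526979] [ 0.05559536  0.01276261 -0.01974926] 85.4415975190994
```

View pics/s21.png

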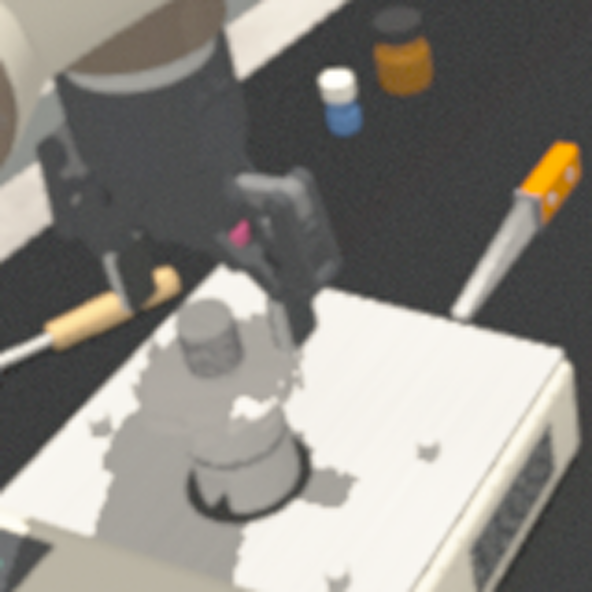

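View pics/t21.png

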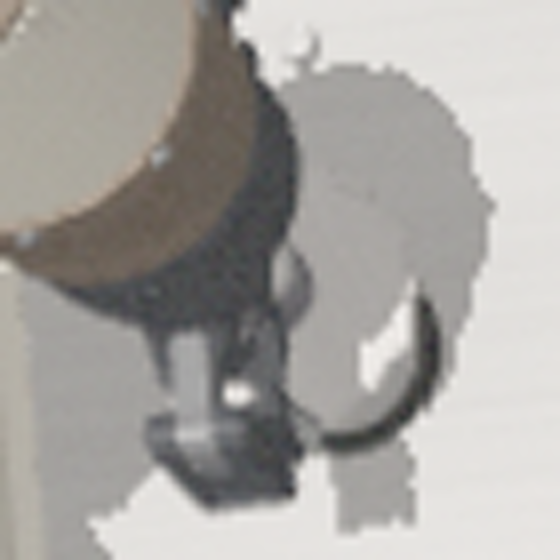

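```bash
python3 -m inch '[[0,0,0,0,0,0,0],[0,0,0,0,0,0,0],[0,0,0,0,0,0,0],[0,0,0,0,0,0,0],[0,0,0,0,0,0,0],[0,0,0,0,0,0,0],[0,0,0,0,0,0,0],[0,0,0,0,0,0,0],[0,0,0,0,0,0,0]]'
python3 - <<'E'
from ov import *
s=arm.read_state();print(s['position'],s['contact_force'],s['wrist_torque'],s['gripper_width'])
overlay('side','s22.png',(150,190,230,290),6,[])
E
```

```text
clock: 17.0
position: [584.7, 161.6, 182.7]
ee_rot: [0.474, 0.527, -0.524, -0.472]
contact_force: [5.9, -0.4, 0.7]
gripper_width: 26.2
[584.66291478 161.55282371 182.70597191] [ 5.86210174 -0.40158371  0.66644914] [ 0.03053855 -1.55396853 -0.04756869] 26.167378526910124
```

View pics/s22.png

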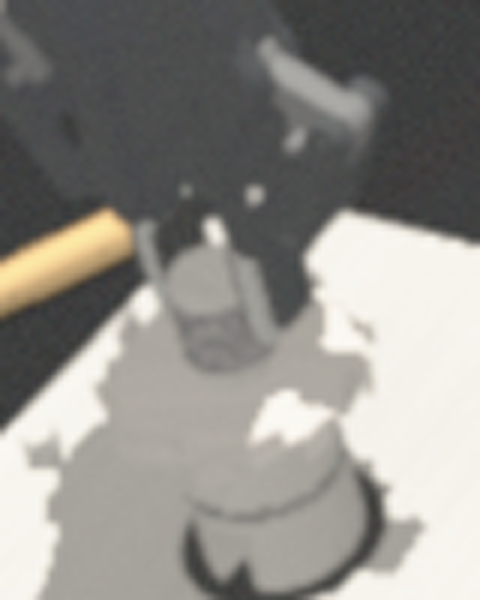

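```bash
python3 -m inch '[[0,0,0,-0.2,0,0,0],[0,0,0,-0.2,0,0,0],[0,0,-0.3,-0.2,0,0,0],[0,0,-0.8,-0.2,0,0,0],[0,0,-1.5,-0.2,0,0,0],[0,0,-2.5,-0.2,0,0,0],[0,0,-4,-0.2,0,0,0],[0,0,-5.5,-0.2,0,0,0],[0,0,-7,-0.2,0,0,0],[0,0,-8.5,-0.2,0,0,0],[0,0,-9,-0.2,0,0,0],[0,0,-9,-0.2,0,0,0],[0,0,-9,-0.2,0,0,0]]'
python3 - <<'E'
from ov import *
s=arm.read_state();print(s['position'],s['contact_force'],s['wrist_torque'],s['gripper_width'])
overlay('side','s23.png',(110,130,270,290),3.7,[]);overlay('top','t23.png',(150,80,260,190),5,[])
E
```

```text
clock: 18.13
position: [583.3, 161.0, 270.2]
ee_rot: [-0.472, -0.524, 0.526, 0.474]
contact_force: [-0.4, -0.0, -4.2]
gripper_width: 26.1
[583.26179966 160.99135276 270.15522403] [-3.79273603e-01 -3.49651110e-04 -4.18289517e+00] [ 0.01161421  0.00477469 -0.0417752 ] 26.108181515786338
```

View pics/s23.png

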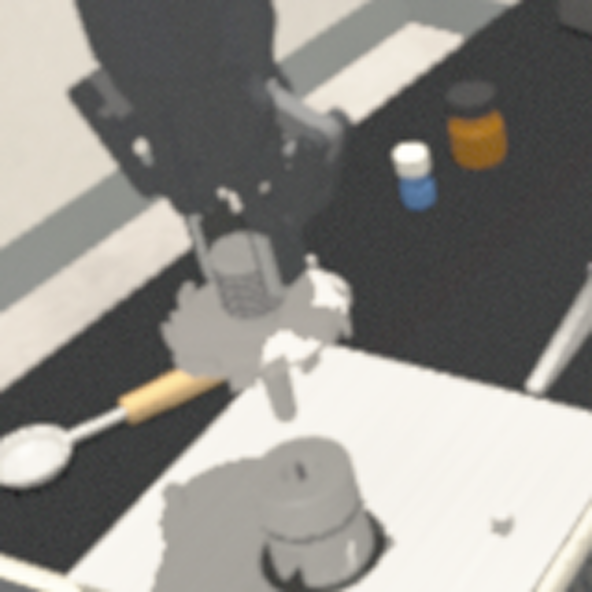

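View pics/t23.png

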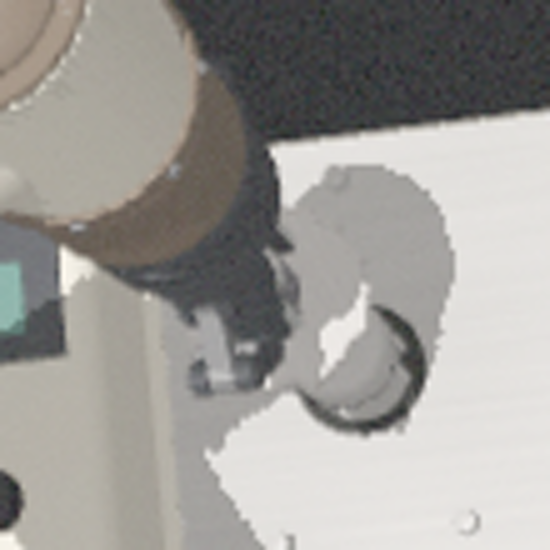

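Run:
```python
from h import *
plan([445.6,-291.5,165],3.33); s=arm.read_state();print(s['joints'].round(2))
im=cv2.imread('pics/t2.png');cv2.imwrite('pics/t24.png',im[280:560,120:600])
```

```text
clock 18.23 at [583.4 160.9 269.6] F [-0.4 -1.2 -3.5] w 26.0
shift [-43.547  10.576  18.369] turn [-0.24 -4.82 -0.04]
[ 0.54  0.33  0.03 -0.   -1.28 -0.43]
```

```bash
python3 -m inch '[[0,-2,0,0.8,0,0,0],[0,-5,0,2,0,0,0],[0,-8.5,0,3.6,0,-1,0],[0,-12,0,5,0,-2,0],[0,-15.5,0,6.5,0,-3,0],[0,-19,0,8,0,-4,0],[0,-22.5,0,9.5,0,-4.8,0],[0,-26,0,11,0,-4.8,0],[0,-29.5,0,12.4,0,-4.8,0],[0,-33,0,13.9,0,-4.8,0],[0,-36.5,0,15.4,0,-4.8,0],[0,-40,1,16.9,0,-4.8,0],[0,-42.5,3,17.9,0,-4.8,0],[0,-43.5,6,18.4,0,-4.8,0],[0,-43.5,8.5,18.4,0,-4.8,0],[0,-43.5,10.5,18.4,0,-4.8,0],[0,-43.5,10.5,18.4,0,-4.8,0],[0,-43.5,10.5,18.4,0,-4.8,0],[0,-43.5,10.5,18.4,0,-4.8,0]]'
python3 - <<'E'
from ov import *
s=arm.read_state();print(s['position'],s['contact_force'],s['wrist_torque'],s['gripper_width'])
overlay('side','s25.png',(300,100,400,240),4.2,[]);overlay('top','t25.png',(330,140,480,250),5,[])
plan([445.6,-291.5,165],3.33)
E
```

```text
clock: 19.82
position: [447.8, -291.0, 167.6]
ee_rot: [0.451, 0.545, -0.545, -0.45]
contact_force: [0.0, 0.2, -2.8]
gripper_width: 25.7
[ 447.82273317 -290.95460654  167.6162673 ] [ 0.02833613  0.15683406 -2.84345239] [-0.03384546 -0.02609951 -0.04378221] 25.701178938492077
clock 19.92 at [ 448.1 -290.8  168.3] F [-1.   0.5 -3.4] w 25.8
shift [-0.018  0.327  0.262] turn [ 0.16  0.05 -0.11]
```

View pics/s25.png

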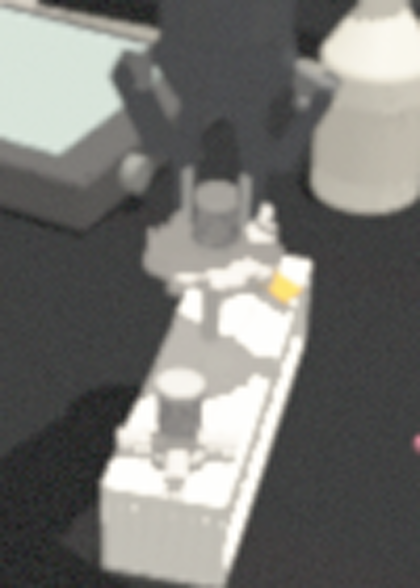

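View pics/t25.png

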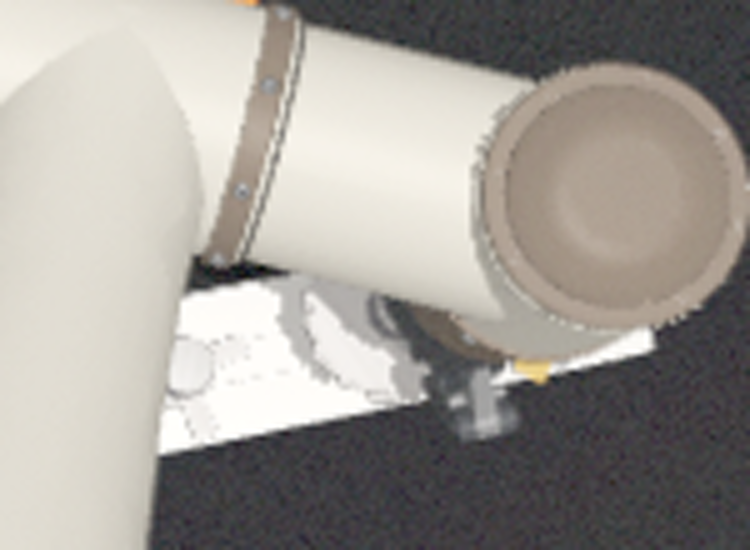

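Run:
```python
from ov import *
overlay('side','s26.png',(320,140,390,220),8,[])
s=arm.read_state();print(s['position'])
p=s['position'];o=p-[0,0,23.7]
print(proj('side',[o-[0,0,50],[o[0],o[1],66],[445.6,-291.5,66],o+[0,0,56]]))
```

```text
[ 448.00290661 -290.7541249   168.2055145 ]
[[350.18319897 176.08518718]
 [349.85090921 184.79454699]
 [350.77558663 184.87315893]
 [351.51950122 141.06052318]]
```

View pics/s26.png

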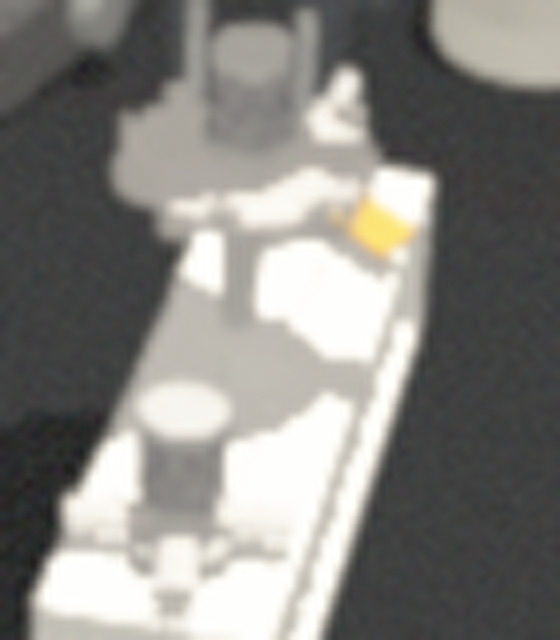

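Run:
```python
from h import *
for v in(181.6,182.2,182.8): print(back('side',(351.5,v),66))
im=cv2.imread('pics/side0.png');cv2.imwrite('pics/s27.png',cv2.resize(im[165:225,325:380],None,fx=10,fy=10,interpolation=2))
im=cv2.imread('pics/top0.png');cv2.imwrite('pics/t27.png',cv2.resize(im[180:240,345:465],None,fx=6.6,fy=6.6,interpolation=2))
print(proj('top',[[445.6,-292.7,66]]),R.from_rotvec([0,0,.187]).apply([0,100,0]))
```

```text
[ 449.92135366 -306.50721788   66.        ]
[ 448.79522124 -303.8886783    66.        ]
[ 447.67354803 -301.2805075    66.        ]
[[403.82830404 205.85325091]] [-18.59120368  98.25663919   0.        ]
```

View pics/s27.png

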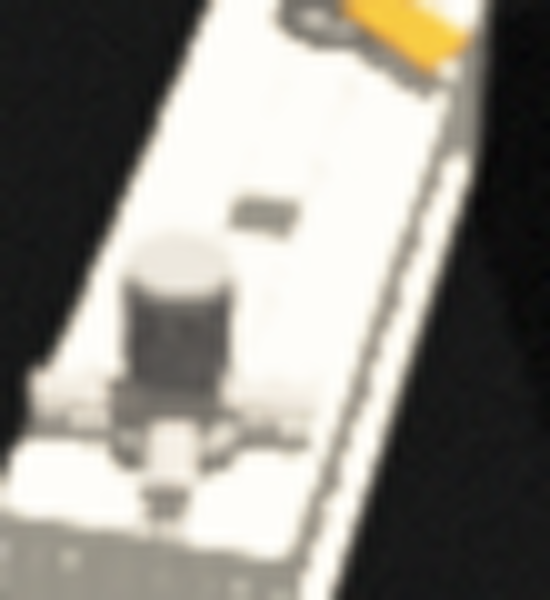

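View pics/t27.png

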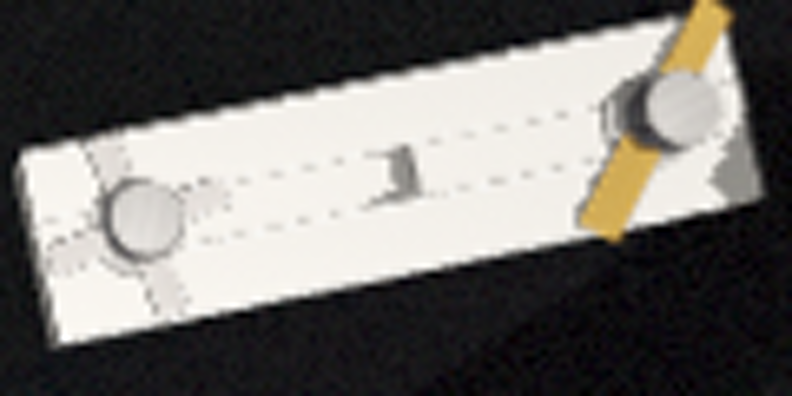

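Run:
```python
from ov import *
s=arm.read_state();p=s['position'];print(p);o=p-[0,0,23.7]
a=np.linspace(0,2*np.pi,61); c=np.c_[np.cos(a),np.sin(a),0*a]
L=[]
for n,f,cr,k in(('top','t28.png',(365,170,445,230),9),('side','s28.png',(320,130,390,200),8)):
    L=[]
    for r,z in((43,22),(43,5),(14,56),(5.8,-50)):
        q=proj(n,c*r+o+[0,0,z]); L+=[(q[i],q[i+1]) for i in range(60)]
    overlay(n,f,cr,k,L)
```

```text
[ 448.00290661 -290.7541249   168.2055145 ]
```

View pics/t28.png

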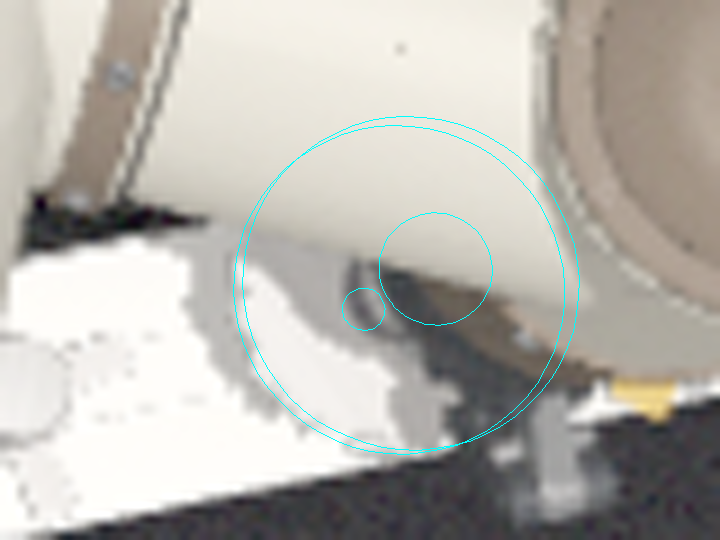

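View pics/s28.png

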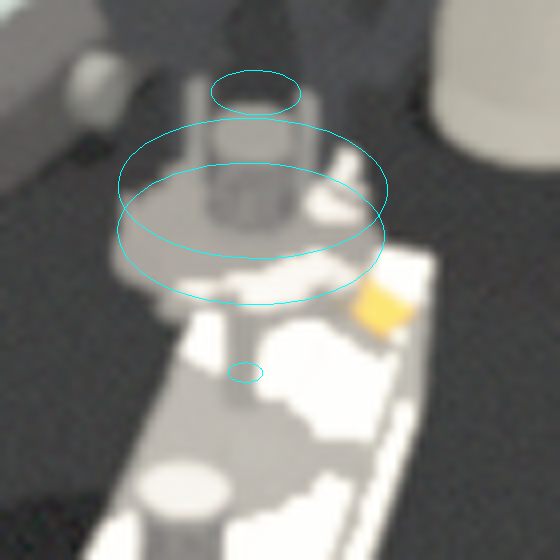

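```bash
python3 -m inch '[[0,-0.4,0.5,0.2,0,0,0],[0,-0.4,1.2,0.2,0,0,0],[0,-0.4,1.8,0.2,0,0,0],[0,-0.4,1.8,0.2,0,0,0],[0,-0.4,1.8,0.2,0,0,0]]'
python3 - <<'E'
from ov import *
s=arm.read_state();print(s['position'],s['contact_force'])
overlay('side','s29.png',(320,130,390,200),8,[])
p=s['position'];o=p-[0,0,23.7]
print(proj('side',[o-[0,0,50],[o[0],o[1],66]]))
plan([444.5,-295.3,150],3.33)
E
```

```text
clock: 20.48
position: [445.2, -294.8, 147.6]
ee_rot: [-0.45, -0.544, 0.545, 0.451]
contact_force: [-0.4, -0.6, -3.7]
gripper_width: 26.0
[ 445.17480337 -294.84988759  147.62528633] [-0.38671447 -0.61193629 -3.69687509]
[[351.50764697 181.87314811]
 [351.40954783 184.26488277]]
clock 20.53 at [ 445.6 -295.   148.1] F [ 0.1 -0.7 -3.9] w 26.2
shift [-0.008 -0.187  0.112] turn [-0.05  0.    0.01]
```

View pics/s29.png

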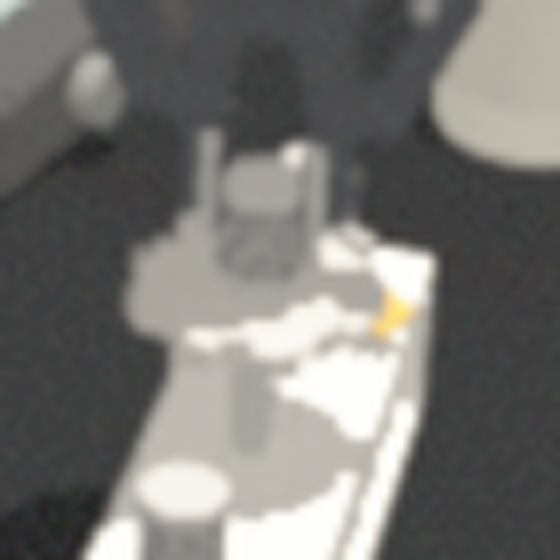

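```bash
python3 -m inch '[[0,0,0.3,0,0,0,0],[0,0,0.6,0,0,0,0],[0,0,0.9,0,0,0,0],[0,0,1.2,0,0,0,0],[0,0,1.2,0,0,0,0],[0,0,1.2,0,0,0,0]]'
python3 - <<'E'
from ov import *
s=arm.read_state();print(s['position'],s['contact_force'],s['wrist_torque'])
overlay('side','s30.png',(320,130,390,200),8,[])
E
```

```text
clock: 21.03
position: [445.5, -294.9, 136.2]
ee_rot: [-0.451, -0.545, 0.545, 0.451]
contact_force: [0.7, 0.3, -4.0]
gripper_width: 26.1
[ 445.54565771 -294.90914242  136.24720227] [ 0.68924207  0.25630115 -4.01518538] [ 0.00711211 -0.02984037  0.01623147]
```

View pics/s30.png

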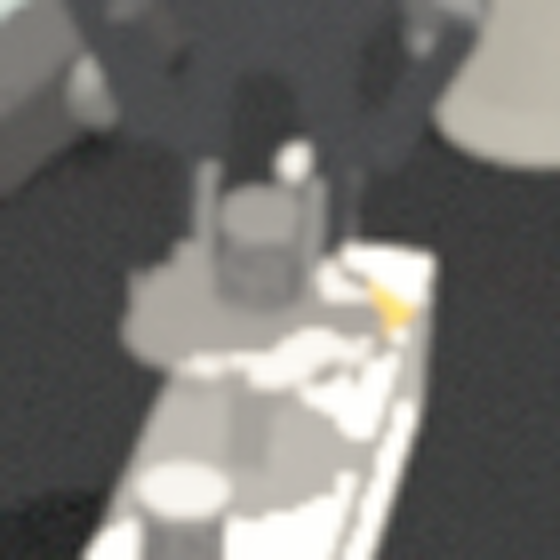

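```bash
python3 -m inch '[[0,0,0.4,0,0,0,0],[0,0,0.8,0,0,0,0],[0,0,1.2,0,0,0,0],[0,0,1.6,0,0,0,0],[0,0,2.0,0,0,0,0],[0,0,2.4,0,0,0,0],[0,0,2.8,0,0,0,0],[0,0,2.8,0,0,0,0],[0,0,2.8,0,0,0,0]]'
python3 - <<'E'
from ov import *
s=arm.read_state();print(s['position'],s['contact_force'],s['wrist_torque'])
overlay('side','s31.png',(320,130,390,200),8,[])
E
```

```text
clock: 21.83
position: [445.6, -294.9, 108.2]
ee_rot: [-0.451, -0.545, 0.545, 0.451]
contact_force: [0.5, -0.4, -3.6]
gripper_width: 26.1
[ 445.56935711 -294.92586173  108.21501353] [ 0.52507903 -0.37011816 -3.64568338] [ 0.02378852  0.01561111 -0.00479009]
```

View pics/s31.png

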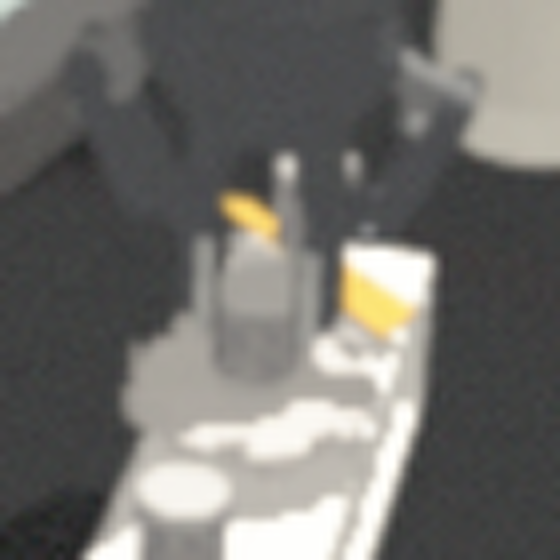

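```bash
python3 -m inch '[[0,0,0.3,0,0,0,0],[0,0,0.6,0,0,0,0],[0,0,0.9,0,0,0,0],[0,0,1.2,0,0,0,0],[0,0,1.5,0,0,0,0],[0,0,1.5,0,0,0,0],[0,0,1.5,0,0,0,0]]'
python3 - <<'E'
from h import *
s=arm.read_state();print(s['position'],s['contact_force'],s['wrist_torque'])
E
```

```text
clock: 22.47
position: [446.0, -295.2, 96.0]
ee_rot: [-0.451, -0.545, 0.545, 0.45]
contact_force: [-3.1, 3.3, 11.5]
gripper_width: 25.9
[ 446.02571351 -295.23048892   96.03315344] [-3.14725392  3.3403412  11.50624572] [ 1.01954161e+00  1.18614463e+00 -4.57287000e-04]
```

Run:
```python
from ov import *
overlay('side','s32.png',(320,130,390,200),8,[]);overlay('top','t32.png',(365,170,445,230),9,[])
```

```text
(no output)
```

View pics/s32.png

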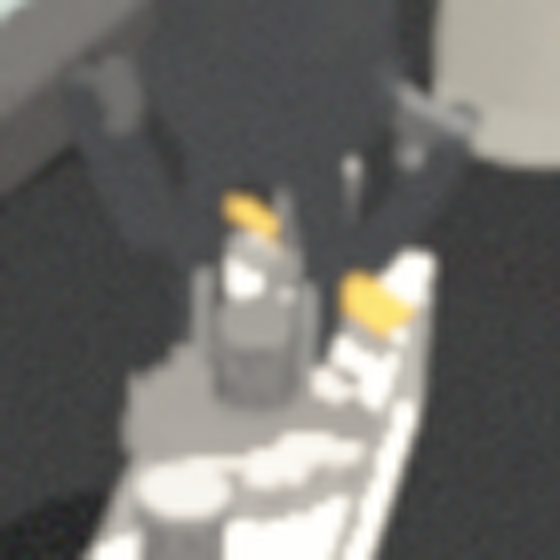

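View pics/t32.png

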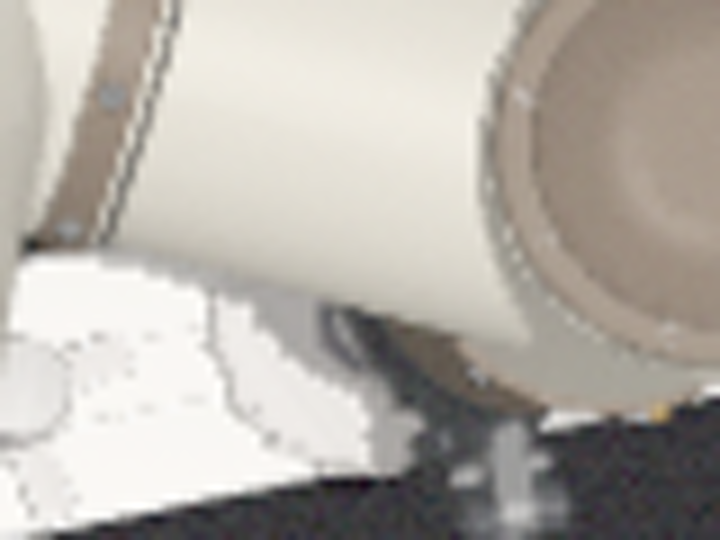

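Run:
```python
from h import *
b=np.array([445.6-18.6,-292.7+98.3,122]);r=np.array([445.6+18.6,-292.7-98.3,122])
d=proj('side',b)[0]
for dx,dy,z in((0,0,122),(0,0,128),(0,-3,122),(0,-3,128)):print((proj('side',[445.6+dx,-292.7+dy,z])[0]-d).round(2))
print('obs',(253-183)/8,(315-487)/8)
```

```text
[  8.91 -21.71]
[  8.99 -23.64]
[  9.36 -22.28]
[  9.44 -24.2 ]
obs 8.75 -21.5
```

```bash
python3 -m inch '[[0,0.1,-0.2,0.08,0,0,0],[0,0.1,-0.25,0.08,0,0,0],[0,0.1,-0.25,0.08,0,0,0],[0,0.1,-0.25,0.08,0,0,0]]'
python3 - <<'E'
from h import *
s=arm.read_state();print(s['position'],s['contact_force'],s['wrist_torque'])
E
```

```text
clock: 22.9
position: [444.8, -294.1, 96.2]
ee_rot: [-0.451, -0.545, 0.545, 0.451]
contact_force: [-0.7, 1.5, 1.4]
gripper_width: 26.3
[ 444.82357782 -294.13703874   96.15753043] [-0.74181961  1.53068122  1.40106606] [ 0.36888236  0.33256291 -0.03139074]
```

```bash
python3 -m inch '[[1,0,0,0,0,0,0],[1,0,0,0,0,0,0],[1,0,0,0,0,0,0],[1,0,0,0,0,0,0],[1,0,0,0,0,0,0],[1,0,0,0,0,0,0],[1,0,-2,0,0,0,0],[1,0,-5,0,0,0,0],[1,0,-8,0,0,0,0],[1,-1,-9,0,0,0,0],[1,-4,-9,0,0,0,0],[1,-7,-9,0,0,0,0],[1,-9,-9,0,0,0,0],[1,-10,-9,0,0,0,0],[1,-10,-9,0,0,0,0],[1,-10,-9,0,0,0,0]]'
python3 - <<'E'
from ov import *
s=arm.read_state();print(s['position'],s['contact_force'],s['gripper_width'],s['joints'].round(2))
overlay('side','s33.png',(310,100,400,230),4.6,[]);overlay('top','t33.png',(340,150,480,240),5.6,[])
E
```

```text
clock: 24.23
position: [463.0, -392.0, 185.4]
ee_rot: [0.451, 0.545, -0.545, -0.451]
contact_force: [-0.8, 0.2, -0.1]
gripper_width: 85.5
[ 463.0199966  -392.02534139  185.40674656] [-0.82815804  0.2073571  -0.05122683] 85.46180060080869 [-0.44  0.39 -0.1  -0.   -1.09  0.62]
```

View pics/s33.png

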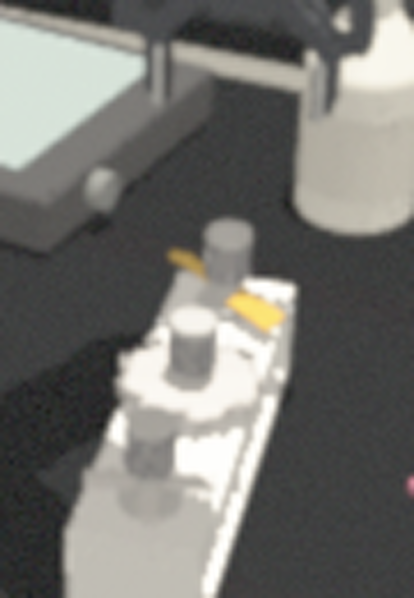

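View pics/t33.png

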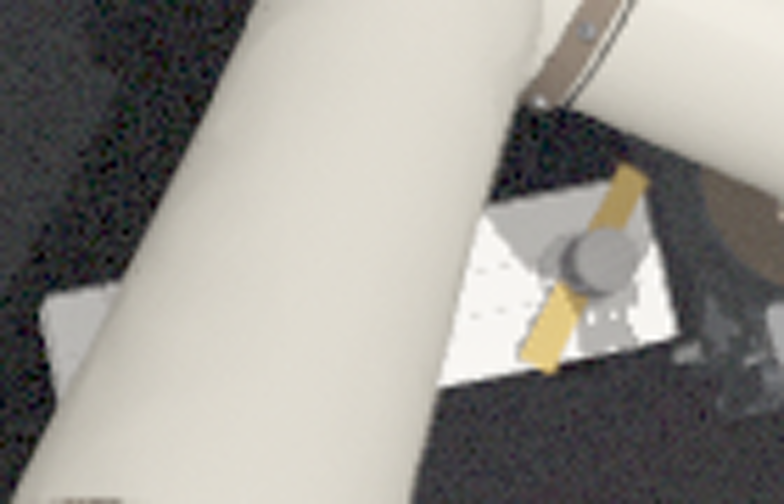

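Run:
```python
from h import *
print(proj('top',[463.2,-392.2,122]),'obs 447.7 196.8', back('top',(447.7,196.8),122))
print(proj('side',[[463.2,-392.2,122],[463.2,-392.2,200],[463.2,-392.2,210]]), 'head obs',310+228/4.6,100+240/4.6,'tips',310+239/4.6,100+102/4.6)
```

```text
[[448.91608238 195.67525709]] obs 447.7 196.8 [ 460.53898394 -389.16803862  122.        ]
[[359.88686703 148.26675668]
 [361.22859298 123.05829118]
 [361.40918939 119.66522986]] head obs 359.5652173913044 152.17391304347825 tips 361.95652173913044 122.17391304347827
```

```bash
python3 -m inch '[[1,0.1,2.5,0.05,0,0,0],[1,0.1,5,0.05,0,0,0],[1,0.1,7,0.05,0,0,0],[1,0.1,8.3,0.05,0,0,0],[1,0.1,8.9,0.05,0,0,0],[1,0.1,8.9,0.05,0,0,0],[1,0.1,8.9,0.05,0,0,0],[1,0.1,8.9,0.05,0,0,0]]'
python3 - <<'E'
from ov import *
s=arm.read_state();print(s['position'],s['contact_force'],s['gripper_width'])
overlay('side','s34.png',(310,100,400,230),4.6,[]);overlay('top','t34.png',(400,150,480,240),6.5,[])
E
```

```text
clock: 25.0
position: [463.6, -391.6, 98.5]
ee_rot: [0.451, 0.545, -0.545, -0.45]
contact_force: [0.2, 0.3, 0.8]
gripper_width: 85.4
[ 463.6163716  -391.58991579   98.45506007] [0.20749955 0.26322437 0.79237685] 85.40172875621653
```

View pics/s34.png

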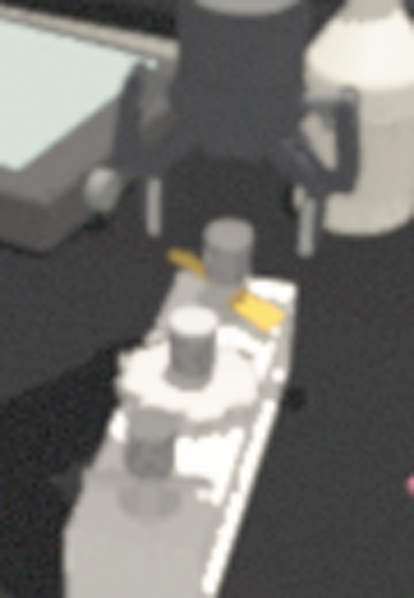

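View pics/t34.png

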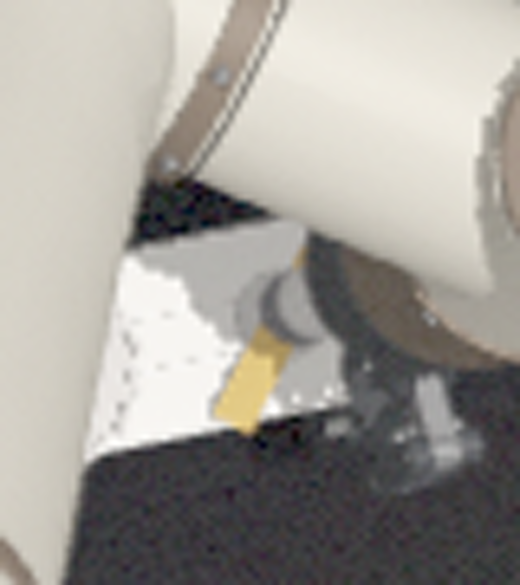

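```bash
python3 -m inch '[[0,0,0,0,0,0,0],[0,0,0,0,0,0,0],[0,0,0,0,0,0,0],[0,0,0,0,0,0,0],[0,0,0,0,0,0,0],[0,0,0,0,0,0,0],[0,0,0,0,0,0,0],[0,0,0,0,0,0,0],[0,0,0,0,0,0,0]]'
python3 - <<'E'
from ov import *
s=arm.read_state();print(s['position'],s['contact_force'],s['wrist_torque'],s['gripper_width'])
overlay('side','s35.png',(330,120,390,200),7,[])
E
```

```text
clock: 25.85
position: [463.5, -391.7, 97.4]
ee_rot: [0.451, 0.545, -0.545, -0.45]
contact_force: [2.1, -0.4, 0.8]
gripper_width: 26.3
[ 463.48318992 -391.6601423    97.43468927] [ 2.12902969 -0.36123915  0.81065641] [ 0.19967365 -0.57732939 -0.01123089] 26.27707296582618
```

View pics/s35.png

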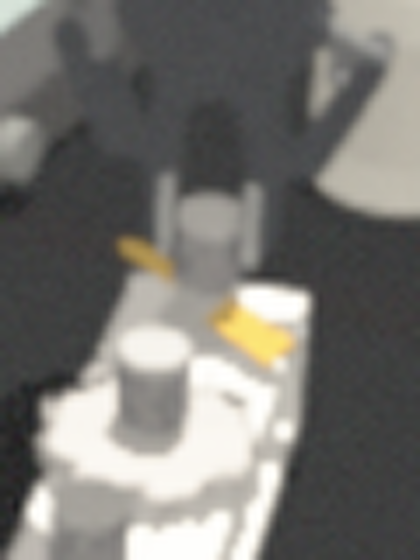

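```bash
python3 -m inch '[[0,0,-0.5,0,0,0,0],[0,0,-1.5,0,0,0,0],[0,0,-3,0,0,0,0],[0,0,-5,0,0,0,0],[0,0,-7.5,0,0,0,0],[0,0,-10.5,0,0,0,0],[0,0,-13.5,0,0,0,0],[0,0,-15.3,0,0,0,0],[0,0,-15.3,0,0,0,0]]'
python3 - <<'E'
from ov import *
overlay('side','s36.png',(310,80,400,230),4,[])
s=arm.read_state();print(s['position'],s['contact_force'],s['wrist_torque'],s['gripper_width'])
plan([584.7,161.5,250],3.25)
E
```

```text
clock: 26.65
position: [463.7, -392.7, 255.1]
ee_rot: [0.454, 0.545, -0.545, -0.448]
contact_force: [-0.3, -0.4, -2.8]
gripper_width: 25.8
[ 462.75319267 -391.58975218  251.76109863] [-0.03382914  0.38117366 -4.01770241] [ 0.00335144  0.05584252 -0.04424141] 26.059198633764293
clock 26.7 at [ 462.8 -391.6  251.8] F [-0.   0.4 -4. ] w 26.1
shift [ 52.058   0.155 -22.312] turn [ 0.15  4.56 -0.08]
```

View pics/s36.png

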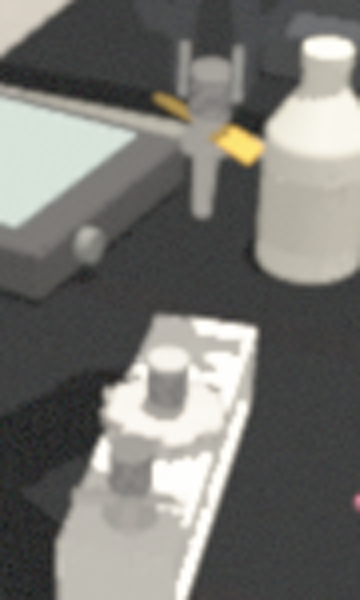

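```bash
python3 -m inch '[[0,2,-0.5,-0.9,0,0,0],[0,5,-0.8,-2.1,0,0,0],[0,8.5,-0.8,-3.6,0,0,0],[0,12,-0.8,-5.1,0,0,0],[0,15.5,-0.8,-6.6,0,1,0],[0,19,-0.8,-8.1,0,2,0],[0,22.5,-0.8,-9.6,0,3,0],[0,26,-0.8,-11.1,0,4,0],[0,29.5,-0.8,-12.6,0,4.5,0],[0,33,-0.8,-14.1,0,4.5,0],[0,36.5,-0.8,-15.6,0,4.5,0],[0,40,-0.8,-17.1,0,4.5,0],[0,43.5,-0.8,-18.6,0,4.5,0],[0,47,-0.8,-20.1,0,4.5,0],[0,50,-0.8,-21.4,0,4.5,0],[0,51.7,-0.8,-22.2,0,4.5,0],[0,52,-0.8,-22.3,0,4.5,0],[0,52,-0.8,-22.3,0,4.5,0],[0,52,-0.8,-22.3,0,4.5,0],[0,52,-0.8,-22.3,0,4.5,0]]'
python3 - <<'E'
from ov import *
overlay('side','s37.png',(130,140,250,300),3.7,[]);overlay('top','t37.png',(170,100,260,190),6,[])
s=arm.read_state();print(s['position'],s['contact_force'],s['wrist_torque'],s['gripper_width'])
plan([584.7,161.5,240],3.25)
E
```

```text
clock: 28.37
position: [583.8, 159.6, 257.2]
ee_rot: [-0.472, -0.526, 0.527, 0.472]
contact_force: [0.4, 0.1, -4.0]
gripper_width: 25.9
[584.16254723 159.67948691 257.92663938] [-0.292925   -0.59803024 -3.74187284] [-0.00790741  0.01879975  0.018689  ] 26.163258504934497
clock 28.47 at [584.2 159.7 257.9] F [-0.3 -0.6 -3.7] w 26.2
shift [ 0.176  1.793 -0.074] turn [-0.03 -0.02 -0.01]
```

View pics/s37.png

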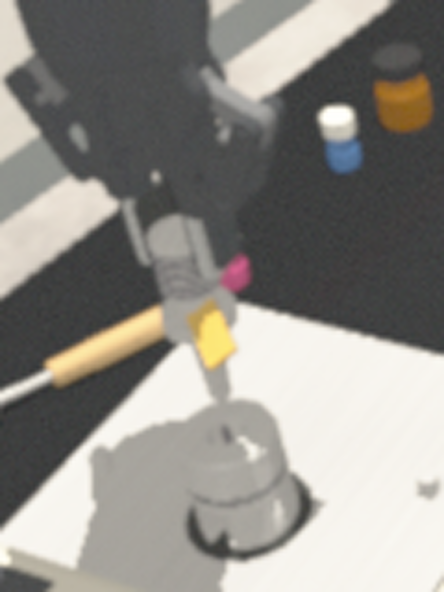

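View pics/t37.png

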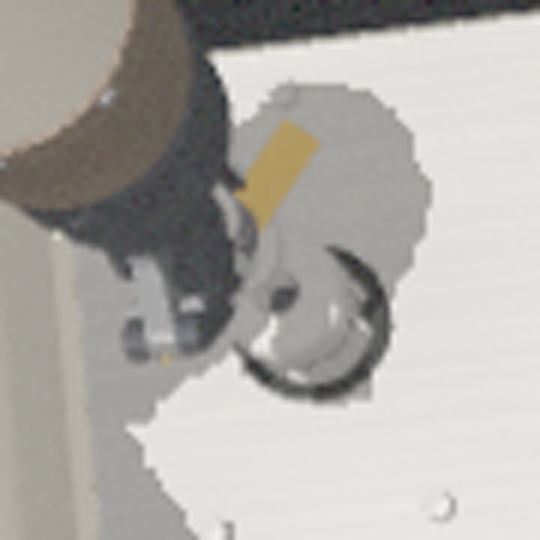

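```bash
python3 - <<'E'
from ov import *
p=arm.read_state()['position'];a=np.linspace(0,2*np.pi,61);c=np.c_[np.cos(a),np.sin(a),0*a]
off=np.array([0,0]);L=[]
o=p-[0,0,31.4]
A=np.array([584.5,160.5,0])
n=proj('side',[o-[0,0,50]])[0]; obs=np.array([130+222/3.7,140+397/3.7]); print(n,obs,obs-n)
off=obs-n
for r,z in((26,153),(8.2,153)):
    q=proj('side',c*r+[o[0],o[1],z])+off; L+=[(q[i],q[i+1]) for i in range(60)]
q=proj('side',c*5.8+o-[0,0,50])+off; L+=[(q[i],q[i+1]) for i in range(60)]
overlay('side','s38.png',(170,230,220,300),8,[]);overlay('side','s39.png',(170,230,220,300),8,L)
E
python3 -c "
import cv2,numpy as np
a=cv2.imread('pics/s38.png');b=cv2.imread('pics/s39.png');cv2.imwrite('pics/s40.png',np.hstack([a,b])[:600])"
```

```text
[190.65442737 244.01548432] [190.        247.2972973] [-0.65442737  3.28181298]
```

View pics/s40.png

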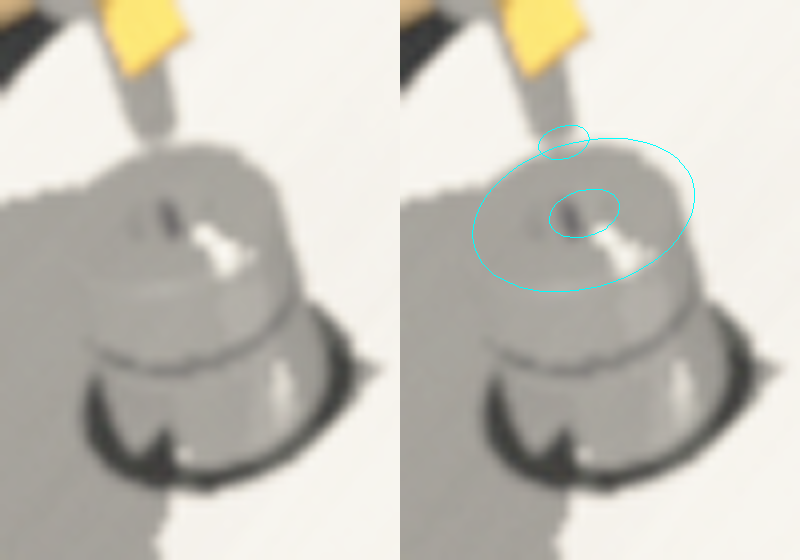

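```bash
python3 -m inch '[[0,0.15,0,-0.05,0,0,0],[0,0.15,0.8,-0.05,0,0,0],[0,0.15,1.6,-0.05,0,0,0],[0,0.15,2.2,-0.05,0,0,0],[0,0.15,2.6,-0.05,0,0,0],[0,0.15,3,-0.05,0,0,0],[0,0.15,3.4,-0.05,0,0,0],[0,0.15,3.8,-0.05,0,0,0],[0,0.15,3.8,-0.05,0,0,0],[0,0.15,3.8,-0.05,0,0,0]]'
python3 - <<'E'
from ov import *
overlay('side','s41.png',(170,200,230,290),6.5,[])
s=arm.read_state();print(s['position'],s['contact_force'],s['wrist_torque'],s['gripper_width'])
E
```

```text
clock: 29.4
position: [584.8, 162.6, 219.8]
ee_rot: [-0.472, -0.527, 0.527, 0.472]
contact_force: [-0.2, 0.1, -4.1]
gripper_width: 25.9
[584.96605585 162.68538055 220.17160117] [ 1.13760523 -0.19367496 -3.56337035] [0.02225012 0.00369979 0.01476566] 25.983859388857006
```

View pics/s41.png

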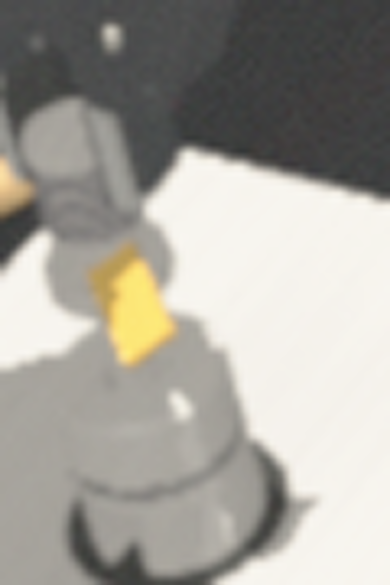

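```bash
python3 -m inch '[[0,-0.08,0.4,0,0,0,0],[0,-0.08,0.8,0,0,0,0],[0,-0.08,1.2,0,0,0,0],[0,-0.08,1.6,0,0,0,0],[0,-0.08,2.0,0,0,0,0],[0,-0.08,2.2,0,0,0,0],[0,-0.08,2.2,0,0,0,0]]'
python3 - <<'E'
from ov import *
s=arm.read_state();print(s['position'],s['contact_force'],s['wrist_torque'],s['gripper_width'])
E
```

```text
clock: 30.03
position: [584.6, 162.0, 197.1]
ee_rot: [-0.472, -0.526, 0.527, 0.472]
contact_force: [-1.2, 0.6, -4.6]
gripper_width: 25.8
[584.60764884 161.98148865 197.14545771] [-1.2275442   0.62733127 -4.55374277] [ 0.43469926  0.26373176 -0.00972532] 25.810215133788752
```

```bash
python3 -m inch '[[0,0,0.2,0,0,2,0],[0,0,0.4,0,0,5,0],[0,0,0.6,0,0,8,0],[0,0,0.7,0,0,11,0],[0,0,0.8,0,0,15,0],[0,0,0.9,0,0,19,0],[0,0,1.0,0,0,23,0],[0,0,1.1,0,0,27,0],[0,0,1.2,0,0,31,0],[0,0,1.3,0,0,35,0],[0,0,1.4,0,0,39,0],[0,0,1.5,0,0,43,0]]'
python3 - <<'E'
from ov import *
s=arm.read_state();print(s['position'],s['contact_force'],s['wrist_torque'],s['gripper_width'])
overlay('side','s42.png',(170,200,230,290),6.5,[])
E
```

```text
clock: 31.03
position: [583.2, 164.0, 184.5]
ee_rot: [-0.631, -0.316, 0.316, 0.634]
contact_force: [-8.5, 7.3, 4.7]
gripper_width: 26.2
[583.24211574 163.97002287 184.46671138] [-8.48323807  7.33029005  4.65818198] [2.60726836 3.03129363 0.09165162] 26.248874989806065
```

View pics/s42.png

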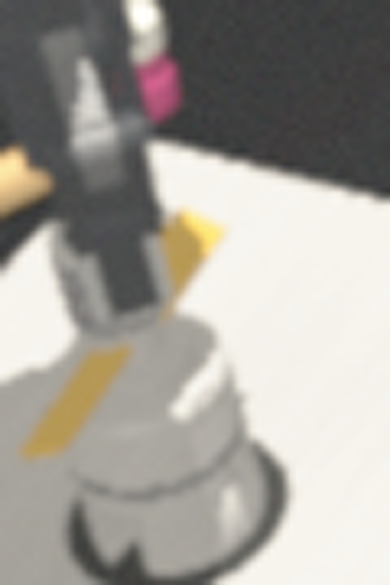

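```bash
python3 -m inch '[[0,0.02,0,0.15,0,0,0],[0,0.02,0,0.2,0,0,0],[0,0.02,0.05,0.2,0,0,0]]'
python3 - <<'E'
from ov import *
s=arm.read_state();print(s['position'],s['contact_force'],s['wrist_torque'],s['gripper_width'])
E
```

```text
clock: 31.33
position: [583.0, 164.5, 184.1]
ee_rot: [-0.631, -0.318, 0.317, 0.632]
contact_force: [-5.0, 3.9, 3.7]
gripper_width: 26.1
[582.99022088 164.45569817 184.07905772] [-4.97351559  3.86084014  3.65392956] [ 1.51105182  2.01930277 -0.03636036] 26.10173558268688
```

```bash
python3 -m inch '[[0,0,0,0.1,0,0,0],[0,0,0.05,0.15,0,0,0],[0,0,0.1,0.15,0,-3,0],[0,0,0.15,0.15,0,-6,0],[0,0,0.2,0.15,0,-9,0],[0,0,0.25,0.15,0,-12,0],[0,0,0.3,0.15,0,-15,0],[0,0,0.3,0.15,0,-18,0],[0,0,0.3,0.15,0,-20,0]]'
python3 - <<'E'
from ov import *
s=arm.read_state();print(s['position'],s['contact_force'],s['wrist_torque'],s['gripper_width'])
overlay('side','s43.png',(170,200,230,290),6.5,[])
E
```

```text
clock: 32.08
position: [583.6, 164.2, 183.7]
ee_rot: [0.568, 0.424, -0.421, -0.566]
contact_force: [-4.6, 0.9, 11.4]
gripper_width: 26.1
[583.61194791 164.22423044 183.65112258] [-4.56787128  0.92526281 11.36701039] [ 0.36244606  1.6482779  -0.20923729] 26.142664573206744
```

View pics/s43.png

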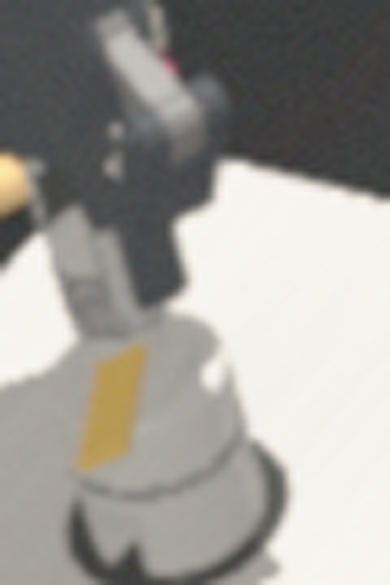

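```bash
python3 -m inch '[[0,0,0.05,0,0,4,0],[0,0,0.05,0,0,8,0],[0,0,0.05,0,0,12,0],[0,0,0.05,0,0,16,0],[0,0,0.05,0,0,16,0]]'
python3 - <<'E'
from ov import *
s=arm.read_state();print(s['position'],s['contact_force'],s['wrist_torque'],s['gripper_width'])
print(R.from_quat(s['ee_rot']).as_matrix().round(2))
E
```

```text
clock: 32.55
position: [583.2, 164.7, 183.6]
ee_rot: [0.621, 0.34, -0.337, -0.62]
contact_force: [-6.4, 2.3, 14.5]
gripper_width: 25.7
[583.15232021 164.65188542 183.58147688] [-6.43142533  2.30588525 14.49936979] [ 0.95279044  2.50180902 -0.01964799] 25.723360232089064
[[ 0.54  0.   -0.84]
 [ 0.84  0.    0.54]
 [ 0.   -1.   -0.  ]]
```

```bash
python3 -m inch '[[0,-0.05,-0.1,0.1,0,0,0],[0,-0.05,-0.25,0.2,0,0,0],[0,-0.05,-0.32,0.2,0,0,0],[0,-0.05,-0.32,0.2,0,0,0]]'
python3 - <<'E'
from ov import *
s=arm.read_state();print(s['position'],s['contact_force'],s['wrist_torque'],s['gripper_width'])
E
```

```text
clock: 32.88
position: [582.3, 164.7, 183.7]
ee_rot: [0.621, 0.341, -0.337, -0.62]
contact_force: [2.6, -1.7, 4.0]
gripper_width: 26.1
[582.3414967  164.72711383 183.71045147] [ 2.62387878 -1.66381033  4.03840525] [-0.30788573 -0.9963242  -0.02601581] 26.11694989316997
```

```bash
python3 -m inch '[[1,0,0,0,0,0,0],[1,0,0,0,0,0,0],[1,0,0,0,0,0,0],[1,0,0,0,0,0,0],[1,0,0,0,0,0,0],[1,0,0,0,0,0,0],[1,0,-1.5,0,0,0,0],[1,0,-4,0,0,0,0],[1,0,-8,0,0,0,0],[1,0,-12,0,0,0,0],[1,0,-14,0,0,0,0],[1,0,-14,0,0,0,0]]'
python3 - <<'E'
from ov import *
s=arm.read_state();print(s['position'],s['contact_force'],s['gripper_width'])
overlay('side','s44.png',(150,190,240,290),6,[]);shot('side','s44f.png')
a=np.linspace(0,2*np.pi,61);c=np.c_[np.cos(a),np.sin(a),0*a]
overlay('top','t44.png',(170,100,260,190),6,[])
E
```

```text
clock: 33.88
position: [582.4, 165.3, 329.0]
ee_rot: [0.621, 0.343, -0.335, -0.62]
contact_force: [0.1, 0.2, 1.5]
gripper_width: 85.4
[582.37462257 165.327148   328.96830691] [0.06685051 0.21044188 1.51011786] 85.40881684279896
```

View pics/s44.png

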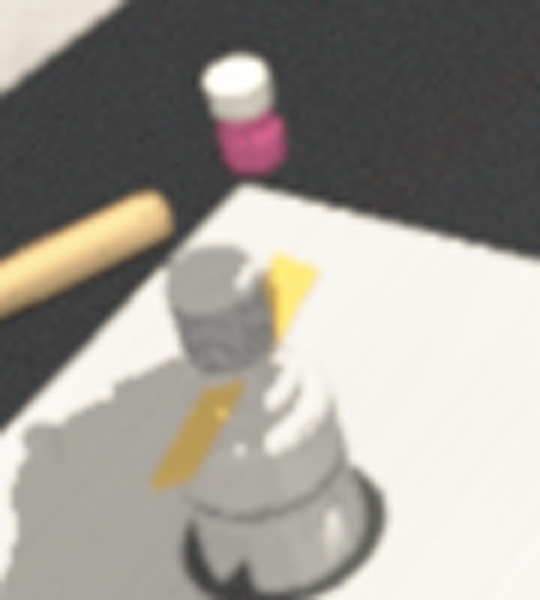

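View pics/t44.png

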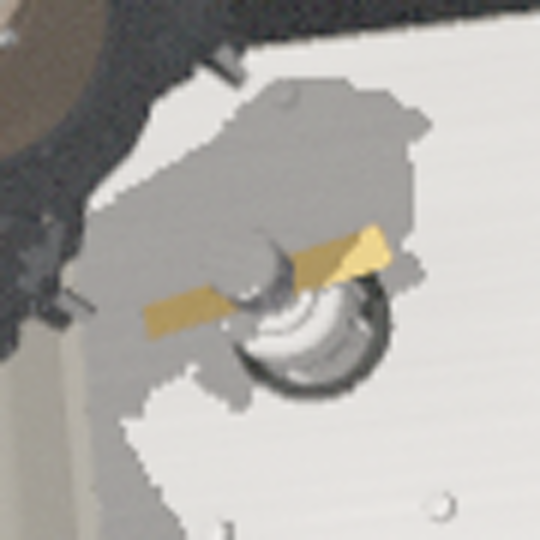

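View pics/s44f.png

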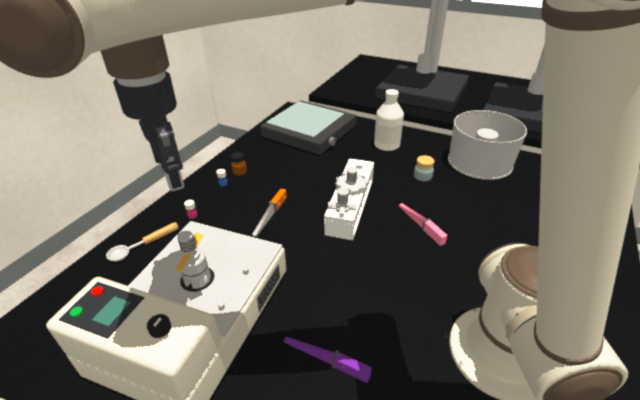

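Run:
```python
import cv2,numpy as np
a=cv2.imread('pics/side0.png');b=cv2.imread('pics/s44f.png')
f=lambda i:cv2.resize(i[225:275,165:215],None,fx=8,fy=8,interpolation=2)
o=np.hstack([f(a),f(b)])
for y in range(0,400,40): cv2.line(o,(0,y),(799,y),(0,0,255),1)
cv2.imwrite('pics/cmp.png',o)
```

```text
(no output)
```

View pics/cmp.png

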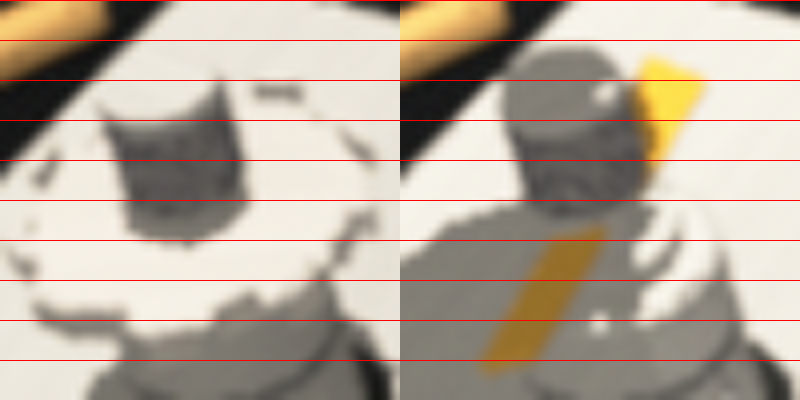

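Run:
```python
from ov import *
overlay('side','s45.png',(240,140,400,250),5,[],1)
for l in('disc','rotor','drift','beater'):
    for n in('side','top'):
        print(l,n,[(round(m['conf'],2),m['extent']) for m in arm.masks_of(l,n)])
```

```text
disc side [(0.87, [336.5, 165.2, 30.5, 28.7])]
disc top [(0.76, [392.7, 190.2, 27.4, 31.7]), (0.6, [314.1, 137.2, 66.3, 10.4])]
rotor side [(0.72, [176.0, 228.7, 24.7, 42.7]), (0.36, [324.4, 159.1, 49.9, 77.6]), (0.18, [43.4, 218.2, 243.0, 181.8])]
rotor top [(0.61, [194.1, 137.8, 40.8, 18.4])]
drift side [(0.97, [285.5, 335.5, 83.6, 44.6]), (0.85, [400.4, 204.3, 48.6, 38.7]), (0.67, [253.3, 190.5, 35.4, 45.3])]
drift top [(0.94, [314.8, 136.4, 65.5, 8.9]), (0.82, [386.1, 253.1, 38.4, 58.5]), (0.56, [223.9, 230.6, 11.2, 71.5])]
beater side [(0.65, [329.7, 187.4, 29.3, 26.7])]
beater top [(0.58, [353.3, 202.3, 27.0, 25.6])]
```

View pics/s45.png

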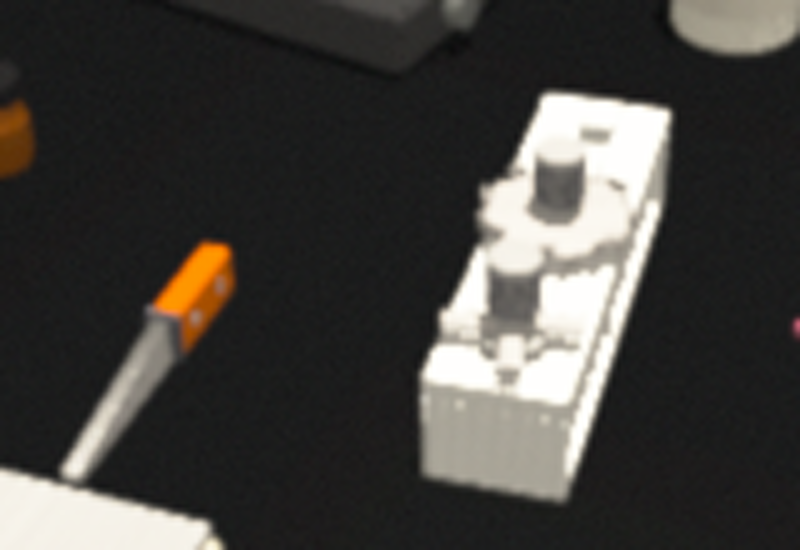

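```bash
python3 -m inch '[[0,0,0,0,0,0,0],[0,0,2,0,0,0,0],[0,0,4,0,0,0,0],[0,0,6,0,0,0,0],[0,0,8,0,0,0,0],[0,0,9.5,0,0,0,0],[0,0,10.5,0,0,0,0],[0,0,10.8,0,0,0,0],[0,0,10.8,0,0,0,0],[0,0,11.2,0,0,0,0],[0,0,11.6,0,0,0,0],[0,0,12,0,0,0,0],[0,0,12,0,0,0,0]]'
python3 - <<'E'
from h import *
s=arm.read_state();print(s['position'],s['contact_force'],s['wrist_torque'],s['gripper_width'])
E
```

```text
clock: 35.57
position: [581.5, 164.8, 205.0]
ee_rot: [0.621, 0.341, -0.338, -0.62]
contact_force: [-1.6, -1.0, 7.1]
gripper_width: -0.0
[581.50046463 164.83474534 204.99142859] [-1.56444814 -0.99207102  7.08012545] [-0.21392504  0.34515092  0.05875356] -0.047902074005516125
```

```bash
python3 -m inch '[[0,0,0.2,0,0,0,0],[0,0,0.4,0,0,0,0],[0,0,0.6,0,0,0,0],[0,0,0.6,0,0,0,0],[0,0,0.6,0,0,0,0]]'
python3 - <<'E'
from h import *
s=arm.read_state();print(s['position'],s['contact_force'],s['wrist_torque'])
E
```

```text
clock: 35.98
position: [582.6, 164.8, 204.8]
ee_rot: [0.622, 0.343, -0.336, -0.619]
contact_force: [-8.2, -1.2, 24.7]
gripper_width: 0.2
[582.62554139 164.77139965 204.78349353] [-8.20801885 -1.21887789 24.73323396] [-0.46146436  2.26552145  0.02392623]
```

```bash
python3 -m inch '[[0,0,-0.6,0,0,0,0],[0,0,-1.5,0,0,0,0],[0,0,-4,0,0,0,0],[0,0,-8,0,0,0,0],[0,0,-12,0,0,0,0],[0,0,-13,0,0,0,0],[0,0,-13,0,0,0,0],[0,0,-13,0,0,0,0],[0,0,-13,0,0,0,0]]'
python3 - <<'E'
from ov import *
overlay('side','s46.png',(150,130,390,290),3.3,[],1)
E
```

```text
clock: 36.73
position: [579.7, 164.7, 324.8]
ee_rot: [-0.62, -0.338, 0.34, 0.621]
contact_force: [-0.1, -0.6, -0.8]
gripper_width: -0.2
```

View pics/s46.png

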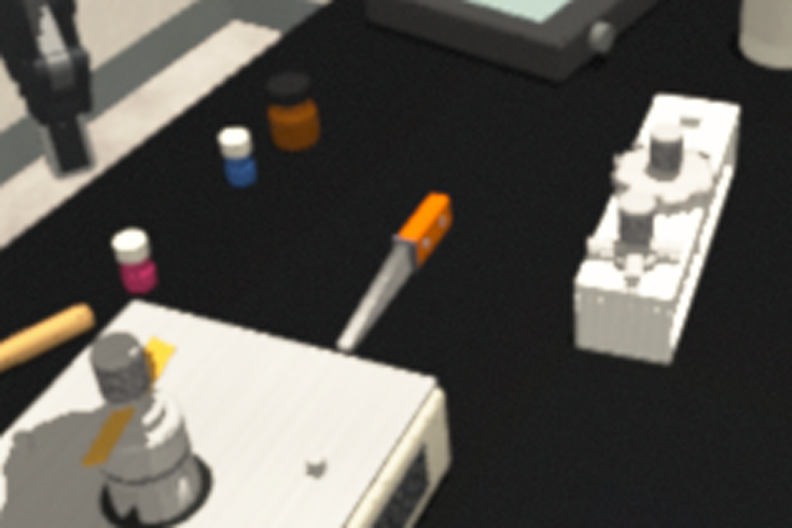

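The last picture shows the rotor in the spindle at about (120,380), the drift on the bench at (400,270), the disc in the middle pocket at (665,165) and the gripper clear of everything.

Run:
```python
from h import *
print(arm.job_done())
```

```text
the job is handed in; nothing more can be done
None
```

The tool change is done and handed in at about 37 s of the 72 s allowed. `job_done` gave no verdict, so what follows rests on my own checks.

**What I did**
- **Disc off:** I drove the drift through the slot until its tip was about 69 mm past the spindle axis. The push peaked at about 17 N, and the pictures show the disc's head rise.
- **Drift back:** I drew it out and set it on the bench between the mixer and the rack.
- **Disc in the rack:** I lowered it into the middle pocket until it rested, then let go.
- **Rotor in:** I pressed it in while twisting, first about 43° one way, then part of the way back and forward again.

**Last checks**
- **Rotor home:** a straight push of about 25 N on its head with the fingers shut moved it only about 0.2 mm. Its head also stands where the disc's head stood at the start, to within about 1 mm.
- **Rest of the scene:** the disc stands upright in the middle pocket, the drift lies on the bench, the beater is where it was, and the gripper is clear.

**What failed or disagreed**
- **Missed grasp:** the first try at the disc closed above its head and pressed on it with about 5 N. The fingertips sat roughly 20 mm higher than the reported position implied, so I went lower for the later grasps.
- **Side camera:** it read several millimetres off from the top camera and the arm, so I relied on the top camera and on forces.
- **Disc height when gripped:** it worked out near home rather than 6 mm up, perhaps because of that press. The disc still lifted out cleanly.
- **Sideways load:** the arm felt up to about 11 N sideways while turning the rotor. I eased it before letting go.

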